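Strip the mini chopper and save the hazelnuts

TASK

The hazelnuts in the mini chopper are wanted whole after all. Take the chopper apart in the reverse order of its assembly, one part at a time (the pusher if there is one, then the lid, the upper blade if there is one, the lower blade), and only when the blades are out lift the bowl off its base by its handle and tip every hazelnut into the blue serving dish. Leave all the removed parts and the emptied bowl side by side on the draining mat for washing, set down rather than dropped, and the dish upright on the worktop.

Things in the scene. Friction and masses are not known exactly. Their poses are not given: they have to be found in the camera images.
- chopper_base: White motor base of the mini chopper, 148 x 140 mm, fixed; it carries the assembled chopper. Origin on the worktop under its middle, z up, -x to its dial (for looks). Grey deck at z = 58 mm, four lugs 6 mm high round the bowl's foot, 5 mm of play. A wall cabinet hangs behind (underside 0.56 m up, front about 0.65 m from the robot): a raised outstretched arm can strike it when swinging across.
- bowl_center (a point): Clear plastic work bowl of the chopper, hollow; outside 100 mm across at the foot, 120 mm at the rim, 82 mm high, wall 3.5 mm, 190 g. Point on its axis half-way up (41 mm above its foot); its axes: z up to the mouth, +y to its handle. Its floor is 15 mm above its foot; in the middle a fixed spindle (16 mm across, top 37 mm above the foot). It only rests on the base: it lifts straight up and off.
- bowl_handle (a point): Upright grey bar of the bowl's D handle, where to hold it: 94 mm from the bowl's axis along its +y, 48 mm above its foot. Bar 16 mm wide (bowl's x), 14 mm thick, free from 29 to 67 mm above the foot, 27 mm off the wall; top at 79 mm. Points roughly to the robot's right. Fingers straddle it from above or sloping in from outside. Tilted 100 to 120 degrees away from it, the bowl empties.
- lid_chute (a point): White round lid, 122 mm across; a skirt below it (107 mm across, 6 mm high) sits loosely in the mouth of the bowl; 90 g, no catch: it lifts straight up. The point is the middle of its round feed chute, an upright tube, 40 mm outside and 33 mm inside, 40 mm high; the point is half-way up the tube, 20 mm below its top, 19 mm above the lid's top face, 32 mm above the lower edge of the skirt, and 22 mm off the lid's axis along the lid's -x. z up.
- pusher_knob (a point): Grey feed pusher: a shank 27 mm across and 34 mm long hangs in the chute of the lid by a flange (41 mm across, 4 mm thick) lying on the top of the chute; above the flange a round knob 24 mm across, 28 mm high. The point is the middle of the knob: 14 mm above the flange, 52 mm above the lower end of the shank. z up along the shank; 40 g. Not there in some starts.
- upper_blade_center (a point): Upper blade: a red sleeve 41 mm across outside, 22 mm high, bore 32 mm, slid over the hub of the lower blade and resting on the shoulder of that hub; two flat steel wings, 13 mm wide and 3 mm thick, along its +y and -y, 78 mm from tip to tip, 4.5 mm above its lower edge. Point on its axis half-way up (11 mm). z up; 40 g. Not there in some starts.
- lower_blade_center (a point): Lower blade: a black round hub 64 mm high on the bowl's spindle, standing on the floor of the bowl; 37 mm across up to 30 mm (the shoulder), 28 mm across above that; two flat steel wings, 13 mm wide and 3 mm thick, along its +x and -x, 82 mm from tip to tip, 7.5 mm above its lower edge. Point on its axis half-way up (32 mm). Bore 21 mm, 24 mm deep, lifts straight up. 60 g.
- dish_mouth (a point): Blue ceramic serving dish, open and nearly straight-sided, outside 118 mm across at the foot and 132 mm at the rim, 50 mm high, wall 4 mm, floor 6 mm, 450 g, loose. The point is the centre of its mouth, 50 mm above the worktop; z up.
- draining_mat: Grey ribbed draining mat, fixed, 300 mm (its x) by 320 mm (its y), top 6 mm above the worktop, with a rim 6 mm wide and 2 mm higher. Origin under its middle, on the worktop; z up.
- nut_1_center (a point): Hazelnut, brown, about 18 mm across and 17 mm high, 12 g; the point is its centre. Those present lie on the floor of the bowl round the hub, not on the wings; four to eight are present.
- nut_2_center (a point): Hazelnut, brown, about 18 mm across and 17 mm high, 12 g; the point is its centre. Those present lie on the floor of the bowl round the hub, not on the wings; four to eight are present.
- nut_3_center (a point): Hazelnut, brown, about 18 mm across and 17 mm high, 12 g; the point is its centre. Those present lie on the floor of the bowl round the hub, not on the wings; four to eight are present.
- nut_4_center (a point): Hazelnut, brown, about 18 mm across and 17 mm high, 12 g; the point is its centre. Those present lie on the floor of the bowl round the hub, not on the wings; four to eight are present.
- nut_5_center (a point): Hazelnut, brown, about 18 mm across and 17 mm high, 12 g; the point is its centre. Those present lie on the floor of the bowl round the hub, not on the wings; four to eight are present.
- nut_6_center (a point): Hazelnut, brown, about 18 mm across and 17 mm high, 12 g; the point is its centre. Those present lie on the floor of the bowl round the hub, not on the wings; four to eight are present.
- nut_7_center (a point): Hazelnut, brown, about 18 mm across and 17 mm high, 12 g; the point is its centre. Those present lie on the floor of the bowl round the hub, not on the wings; four to eight are present.
- nut_8_center (a point): Hazelnut, brown, about 18 mm across and 17 mm high, 12 g; the point is its centre. Those present lie on the floor of the bowl round the hub, not on the wings; four to eight are present.
Mind the look-alikes: they are no part of the job. Leave any orange or red look-alike of the part that bears lid_chute alone.

How it is judged (in metres and radians):
On the way, in this order (a step that is already met when the one before it is completed fails the run):
1. the pusher is drawn out of the lid and taken clear of the chopper (horizontal distance between pusher_knob and chopper_base above 0.14 m), for 0.1 s.
2. the lid is taken off, clear of the chopper (horizontal distance between lid_chute and chopper_base above 0.14 m), for 0.1 s.
3. the upper blade is lifted out, clear of the chopper (horizontal distance between upper_blade_center and chopper_base above 0.14 m), for 0.1 s.
4. the lower blade is lifted out, clear of the chopper, while the bowl is still on its base (horizontal distance between lower_blade_center and chopper_base above 0.14 m and horizontal distance between bowl_center and chopper_base below 0.03 m), for 0.1 s.
5. all the hazelnuts are in the serving dish (horizontal distance between each of nut_1_center, nut_2_center, nut_3_center, nut_4_center, nut_5_center, nut_6_center, nut_7_center, nut_8_center and dish_mouth below 0.06 m and z of each of nut_1_center, nut_2_center, nut_3_center, nut_4_center, nut_5_center, nut_6_center, nut_7_center, nut_8_center in the frame of dish_mouth below 0 m), for 0.2 s.
At the end, for the whole second after the job is handed in: Every hazelnut lies at rest in the upright dish (within 60 mm of its axis, below its rim); the bowl, lid, lower blade and, where present, pusher and upper blade rest on the draining mat, not stacked, with the listed point of each over the mat (5 mm over its edge allowed) (all of step 5 and linear speed of each of nut_1, nut_2, nut_3, nut_4, nut_5, nut_6, nut_7, nut_8 below 0.03 m/s and angle between dish_mouth's own z axis and vertical below 0.15 rad and x of pusher_knob in the frame of draining_mat between -0.155 and 0.155 m and y of pusher_knob in the frame of draining_mat between -0.165 and 0.165 m and height (world z) of each of pusher_knob, lid_chute, bowl_center below 0.075 m and linear speed of each of pusher, lid, upper_blade, lower_blade, chopper_bowl below 0.02 m/s and x of lid_chute in the frame of draining_mat between -0.155 and 0.155 m and y of lid_chute in the frame of draining_mat between -0.165 and 0.165 m and x of upper_blade_center in the frame of draining_mat between -0.155 and 0.155 m and y of upper_blade_center in the frame of draining_mat between -0.165 and 0.165 m and height (world z) of upper_blade_center below 0.05 m and x of lower_blade_center in the frame of draining_mat between -0.155 and 0.155 m and y of lower_blade_center in the frame of draining_mat between -0.165 and 0.165 m and height (world z) of lower_blade_center below 0.055 m and x of bowl_center in the frame of draining_mat between -0.155 and 0.155 m and y of bowl_center in the frame of draining_mat between -0.165 and 0.165 m); the robot touches nothing.
It fails at once if a hazelnut falls into the sink or off the worktop (height (world z) of any of nut_1_center, nut_2_center, nut_3_center, nut_4_center, nut_5_center, nut_6_center, nut_7_center, nut_8_center below -0.03 m).
It fails at once if the bowl is dropped: it moves faster than 0.9 m/s close above the worktop (height (world z) of bowl_center below 0.09 m and linear speed of chopper_bowl above 0.9 m/s).
It fails at once if the lid is dropped: it moves faster than 0.9 m/s close above the worktop (height (world z) of lid_chute below 0.08 m and linear speed of lid above 0.9 m/s).
It fails at once if the serving dish is tipped over (angle between dish_mouth's own z axis and vertical above 0.6 rad).
Of pusher, upper_blade only 1 to 2 are there at a start; the rules pass over those that are not, and their reading is None.
Of nut_1, nut_2, nut_3, nut_4, nut_5, nut_6, nut_7, nut_8 only 4 to 8 are there at a start; the rules pass over those that are not, and their reading is None.
At some moment in a run one of serving_dish, lid, lower_blade may be knocked a few centimetres aside while the robot is not near it.
It also fails if it takes over 210 s, if anything falls off the work surface, if the arm or the gripper's body presses on something with over 40 N, if the wrist force passes 120 N, or if a joint passes its speed limit or range.

ROBOT

A 6-joint arm with a two-finger parallel gripper is mounted at the origin on a cart in front of the work surface, level with it; the furniture and walls round the work are solid. World frame = base frame: x ahead of the robot, y to its left, z up, the work surface at z = 0. Lengths are in mm, angles in rad, forces in N, time in s.
With the tool pointing down it reaches from about 225 to 725 mm from the base axis. Payload 3.1 kg.
Tool frame: the origin (TCP) lies midway between the tips of the shut fingers; the grasp point (between the pads) lies ctrl.tcp_to_grasp behind it (ctrl.tcp_to_grasp is the distance from the TCP to the grasp point, in mm); z points along the fingers, y is the line along which they close (so a half turn about z gives the same grasp; the last joint's range is limited). The gripper opens to 85 mm and grips with 20 to 120 N. Pads are 22 mm wide; open, the fingers measure 114 mm over their backs; the gripper's body (76 mm by 85 mm) begins 54 mm behind the grasp point. The pads swing forward as they close: fully open they stand 13 mm farther back than shut.
Start: joints at [1.023, 0.048, 0.099, 1.622, 0, 1.443], TCP at [213.984, 479.404, 231.312] pointing down, gripper open.
Joint ranges: [-2.91, 2.91], [-0.99, 1.94], [-1.21, 1.42], [-2.12, 2.29], [-1.49, 1.47], [-3.14, 3.14]. Speed limits (rad/s): [2.79, 2.79, 3.14, 3.14, 3.14, 3.14].

INTERFACE

Orientations are given as a rotation vector (axis times angle).
In Python, from bench import ctrl, optics gives the robot as it stands.
- The arm moves only by the shell command python3 -m handwheel 'ROWS'. ROWS is JSON, one flat list of numbers, 7 for each row, row after row: the closure, from -1 (fully open) to 1 (shut), so that 0 is half open, then the shift along the tool's x, y, z in units of 0.02 m (1.0 is 0.02 m), then the turn, a rotation vector about the tool's x, y, z in units of 0.1 rad (1.0 is 0.1 rad). In form: [fingers, x, y, z, wx, wy, wz, fingers, x, y, z, wx, wy, wz, ...]. A call has 1 to 20 rows; each row shifts and turns the commanded pose from where the row before left it, along the tool's axes as they then stand; what a row does not reach is not made up. A row lasts 1/12 s, in which the tool goes at most 41.7 mm and 7.16 degrees, less where a joint would pass 70% of its speed; a pose out of reach is approached as far as the arm can. A call with a number of a shift or a turn outside -1 to 1 is refused whole. A call with a gripper value outside its range is refused whole. The fingers move at their own pace and stop on an object; the grip force is fixed at half the most. Time passes only in rows, so rows that do not move let the fingers close. It gives the time, the measured TCP pose, the force, the opening and the grip force at its end, in the units of the state.
- ctrl.get_state(): the state, without advancing time (a new reading comes with each control period).
- optics.camera(name): name is "side" or "top"; returns a dict with "frame" (384x512x3 uint8, red, green, blue), "vertical_fov" (degrees; the focal length in pixels is half the picture's height over the tangent of half this angle, whatever the lens; pixels are square), "cx", "cy" (the principal point, pixels), "view" (4x4, takes a point from world to camera coordinates). Camera axes: x right, y down, z forward; pixel columns grow to the right and rows downward; lengths in mm; the calibration is good to about 2 mm. A picture is of the moment at which its call begins. There is no depth.
- ctrl.job_done(): hands the job in; it is judged then, once.
Trained networks look in a picture, given as the dict that the camera call returned (one of the last four; its "shot" number tells which), for a name from the list of things; names that differ only in an ending like _2 or _b are one class to them, and where a whole thing is asked for, a point or a joint stands for the part that bears it (a point fixed in the world has none). Each returns a list of dicts, best first, with "confidence" (0 to 1); they miss things now and then, are a little off and sometimes report something else, mostly with a low value. They report only what shows in the picture. A call takes as long as a camera call. They do not tell look-alikes from the thing itself.
- optics.find_in(name, picture): "extent" ([centre column, centre row, width, height] in pixels, round what is visible of it).
- optics.outline_of(name, picture): "pixels" (384x512 bool, what is visible of it) and "extent" ([centre column, centre row, width, height] in pixels, round what is visible of it).
- optics.landmark_of(name, picture): "point" ([row, column] in pixels: a listed point, or the origin of a listed thing).
The state is a dict: "time_s": time; "qpos": joint angles; "qvel": joint speeds; "joint_efforts": joint torques, N m; "tcp_pos": TCP position; "tool_rot": TCP orientation; "force": force on the tool from outside, world axes, zero at the start; "moment": the same for the moment, N m; "gripper_width": finger opening in mm; "grip_force": force on a finger pad.
Only numpy, scipy, OpenCV 4.12 (cv2) and the standard library are available. Lean on these libraries where they do the work, as an engineer would, in place of code of your own. Each camera call takes 0.05 s, during which the arm holds its last target. There are 200 camera calls.

## Working session

There is one attempt and no reset: what is moved stays moved. The work goes in short steps, Python scripts to look and compute and a shell command to move; the robot and the scene stay as the last step left them, time stands still between calls to the robot, and variables do not carry over. Pictures are saved under pics/ and viewed, at most 14 in all, crops included, and the job is handed in when it is done.

```bash
ls; mkdir -p pics
cat > h.py <<'E'
import numpy as np, cv2
from bench import ctrl, optics
from scipy.spatial.transform import Rotation as R
def K(p):
    f=p["frame"].shape[0]/2/np.tan(np.radians(p["vertical_fov"])/2); return f,p["cx"],p["cy"]
def ray(p,px):  # px=(row,col)
    f,cx,cy=K(p); V=np.array(p["view"]); d=np.array([(px[1]-cx)/f,(px[0]-cy)/f,1.]); Rm=V[:3,:3]
    return -Rm.T@V[:3,3], Rm.T@d
def atz(p,px,z):
    o,d=ray(p,px); return o+d*(z-o[2])/d[2]
def tri(p1,a,p2,b):
    o1,d1=ray(p1,a);o2,d2=ray(p2,b)
    s=np.linalg.lstsq(np.c_[d1,-d2],o2-o1,rcond=None)[0]
    q1=o1+s[0]*d1;q2=o2+s[1]*d2; return (q1+q2)/2,np.linalg.norm(q1-q2)
def proj(p,X):
    f,cx,cy=K(p); V=np.array(p["view"]); c=V[:3,:3]@np.array(X,float)+V[:3,3]; return (c[1]/c[2]*f+cy,c[0]/c[2]*f+cx)
def save(p,n,k=1.5): cv2.imwrite("pics/"+n,cv2.resize(p["frame"][:,:,::-1],None,fx=k,fy=k))
def both(names):
    ps={c:optics.camera(c) for c in("top","side")}
    for n in names:
        L={c:optics.landmark_of(n,ps[c])[:3] for c in ps}
        print(n,{c:[(np.round(l["point"],0).tolist(),round(l["confidence"],2)) for l in L[c]] for c in L},end=" ")
        if L["top"] and L["side"]:
            q,e=tri(ps["top"],L["top"][0]["point"],ps["side"],L["side"][0]["point"]); print(np.round(q,1),"err",round(e,1),end="")
        print()
    return ps
E
python3 - <<'E'
from h import *
s=ctrl.get_state();print({k:np.round(v,3).tolist() for k,v in s.items()},ctrl.tcp_to_grasp)
ps=both(["chopper_base","bowl_center","bowl_handle","lid_chute","pusher_knob","upper_blade_center","lower_blade_center","dish_mouth","draining_mat","nut_1_center"])
for c in ps: save(ps[c],c+"0.png"); print(c,-np.array(ps[c]["view"])[:3,:3].T@np.array(ps[c]["view"])[:3,3])
E
```

```text
pics
{'time_s': 0.0, 'qpos': [1.023, 0.049, 0.098, 1.622, 0.0, 1.443], 'qvel': [0.002, -0.001, 0.0, 0.001, -0.0, -0.0], 'joint_efforts': [0.0, -33.878, 32.001, 0.02, -0.0, -0.0], 'tcp_pos': [213.67, 478.901, 230.133], 'tool_rot': [-0.654, -3.072, 0.003], 'force': [0.111, -0.067, -0.601], 'moment': [0.026, -0.001, 0.006], 'grip_force': 0.0, 'gripper_width': 85.446} 18.700000000000003
chopper_base {'top': [([228.0, 231.0], 0.87)], 'side': [([220.0, 250.0], 0.7)]} [429.2 262.8  10.2] err 15.3
bowl_center {'top': [([213.0, 225.0], 0.7)], 'side': [([204.0, 252.0], 0.86)]} [444.4 277.4  79.7] err 8.4
bowl_handle {'top': [], 'side': [([211.0, 246.0], 0.88)]} 
lid_chute {'top': [([221.0, 181.0], 0.9), ([228.0, 116.0], 0.86)], 'side': [([166.0, 258.0], 0.86), ([188.0, 249.0], 0.85), ([192.0, 258.0], 0.42)]} [447.7 455.6 125.1] err 68.1
pusher_knob {'top': [], 'side': []} 
upper_blade_center {'top': [], 'side': []} 
lower_blade_center {'top': [], 'side': []} 
dish_mouth {'top': [([210.0, 322.0], 0.62)], 'side': [([272.0, 255.0], 0.55)]} [ 423.3 -107.2   52.2] err 10.1
draining_mat {'top': [([192.0, 369.0], 0.9)], 'side': [([341.0, 288.0], 0.62)]} [ 5.076e+02 -3.437e+02 -3.000e-01] err 6.6
nut_1_center {'top': [], 'side': []} 
top [-546.44488466  306.88689948 1452.68398601]
side [  315.16019873 -1340.5545743   1030.34786427]
```

View pics/top0.png

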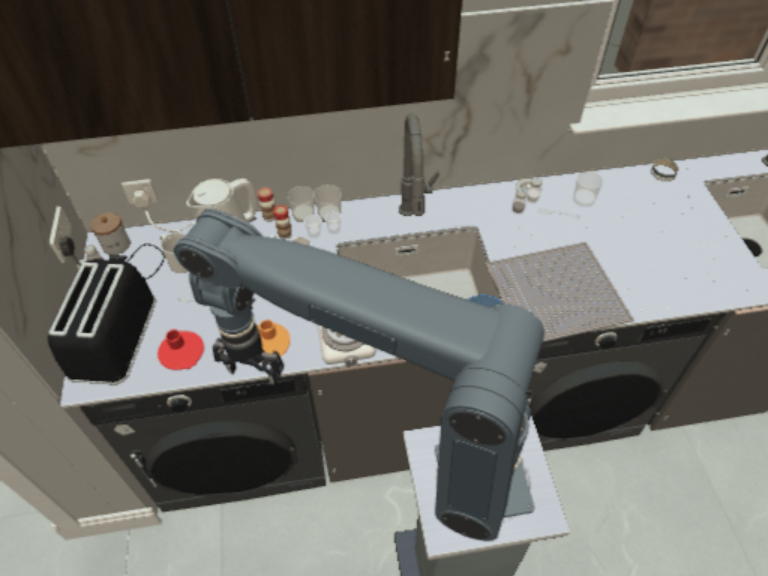

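View pics/side0.png

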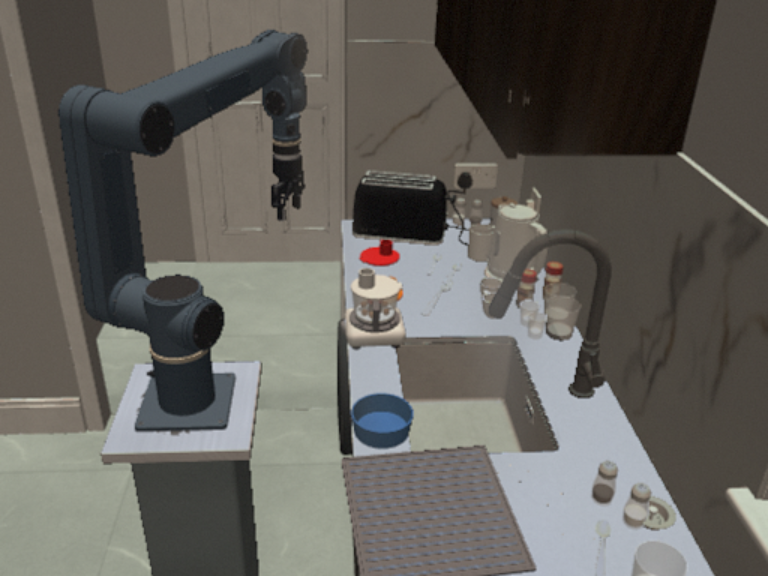

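The top view has the arm hiding the chopper (about 230,220 px). The side view shows the chopper at (250,200) with a pusher knob at (244,183), the dish at (255,280), the mat at (290,342), and the red and orange lid look-alikes behind. I'll square the tool to the world axes and fold the arm in to clear both views.

```bash
python3 -m handwheel '[-1,0,0,0,0,0,-1,-1,0,0,0,0,0,-1,-1,0,0,0,0,0,-1,-1,0,0,0,0,0,-1,-1,0,0,0,0,0,-0.19]'
python3 -m handwheel '[-1,-0.1,-1,-0.2,0,0,0,-1,-0.1,-1,-0.2,0,0,0,-1,-0.1,-1,-0.2,0,0,0,-1,-0.1,-1,-0.2,0,0,0,-1,-0.1,-1,-0.2,0,0,0,-1,-0.1,-1,-0.2,0,0,0,-1,-0.1,-1,-0.2,0,0,0,-1,-0.1,-1,-0.2,0,0,0,-1,-0.1,-1,-0.2,0,0,0,-1,-0.1,-1,-0.2,0,0,0,-1,-0.1,-1,-0.2,0,0,0,-1,-0.1,-1,-0.2,0,0,0,-1,-0.1,-1,-0.2,0,0,0,-1,-0.1,-1,-0.2,0,0,0,-1,-0.1,-1,-0.2,0,0,0,-1,-0.1,-1,-0.2,0,0,0,-1,-0.1,-1,-0.2,0,0,0,-1,-0.1,-1,-0.2,0,0,0,-1,-0.1,-1,-0.2,0,0,0,-1,-0.1,-1,-0.2,0,0,0]'
python3 - <<'E'
from h import *
s=ctrl.get_state();print(s["tcp_pos"],s["tool_rot"],s["qpos"])
ps=both(["chopper_base","bowl_center","bowl_handle","lid_chute","pusher_knob","upper_blade_center","lower_blade_center","dish_mouth","draining_mat","nut_1_center"])
for c in ps: print(c,[[np.round(n["point"]).tolist() for n in optics.landmark_of("nut_1_center",ps[c])]])
a=cv2.resize(ps["top"]["frame"][140:270,80:440],None,fx=2.2,fy=2.2); b=cv2.resize(ps["side"]["frame"][150:290,200:380],None,fx=2.2,fy=2.2)
im=np.zeros((a.shape[0]+b.shape[0],800,3),np.uint8); im[:a.shape[0],:a.shape[1]]=a; im[a.shape[0]:,:b.shape[1]]=b
cv2.imwrite("pics/c1.png",im[:600,:,::-1])
E
```

```text
time_s: 1.52
tcp_pos: [214.0, 479.4, 231.3]
tool_rot: [0.003, -3.142, 0.0]
force: [0.5, 0.6, -0.6]
gripper_width: 85.2
grip_force: 0.0
time_s: 3.18
tcp_pos: [253.6, 78.5, 311.7]
tool_rot: [0.004, 3.14, 0.0]
force: [0.3, -0.3, 0.0]
gripper_width: 85.3
grip_force: 0.0
[253.56137095  78.47561126 311.74860753] [4.02412049e-03 3.14047289e+00 6.36107597e-05] [ 4.53637287e-02 -5.73499413e-01 -2.31096077e-01  1.91208181e+00
 -1.16259809e-05  4.79264690e-02]
chopper_base {'top': [([229.0, 229.0], 0.86), ([204.0, 227.0], 0.69)], 'side': [([222.0, 248.0], 0.96)]} [424.8 269.5   2.1] err 3.5
bowl_center {'top': [([212.0, 228.0], 0.73)], 'side': [([204.0, 251.0], 0.92)]} [440.1 267.   86.4] err 6.1
bowl_handle {'top': [([209.0, 254.0], 0.79)], 'side': [([214.0, 247.0], 0.83)]} [419.8 162.6 107.1] err 14.2
lid_chute {'top': [([206.0, 229.0], 0.79), ([229.0, 115.0], 0.72), ([219.0, 182.0], 0.66)], 'side': [([189.0, 248.0], 0.91), ([166.0, 258.0], 0.82), ([192.0, 258.0], 0.46)]} [425.  259.2 151.7] err 0.8
pusher_knob {'top': [], 'side': []} 
upper_blade_center {'top': [], 'side': []} 
lower_blade_center {'top': [], 'side': []} 
dish_mouth {'top': [], 'side': [([272.0, 256.0], 0.86)]} 
draining_mat {'top': [([195.0, 371.0], 0.76)], 'side': [([343.0, 287.0], 0.62)]} [ 500.3 -349.7   -7.5] err 4.3
nut_1_center {'top': [], 'side': []} 
top [[]]
side [[]]
```

View pics/c1.png

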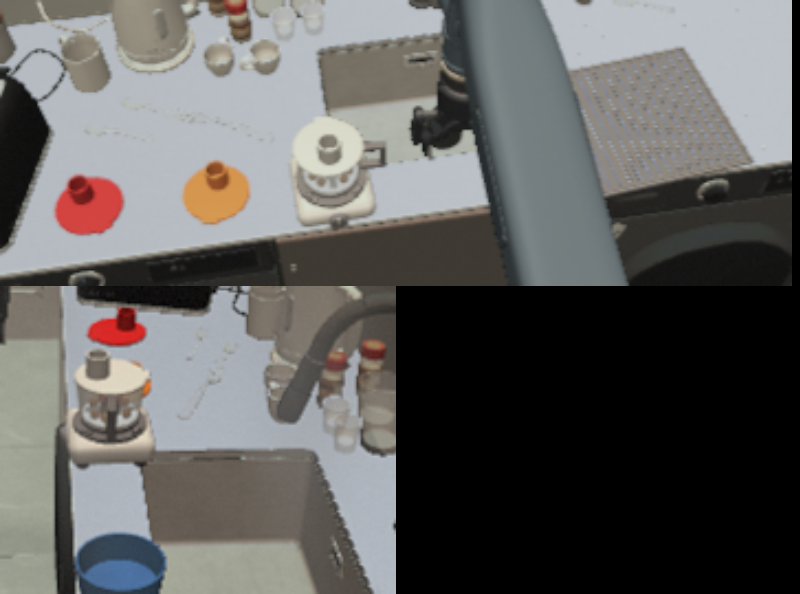

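The chopper stands clear in both views: open chute at (206,229) top and (189,248) side, with no pusher knob or flange visible. The look-alike lids are at (115,229) and (182,219). I'll refine with the known heights and a zoom.

Run:
```python
from h import *
ps={c:optics.camera(c) for c in("top","side")}
for n,z in [("chopper_base",0),("bowl_center",99),("bowl_handle",106),("lid_chute",166),("dish_mouth",50),("draining_mat",0)]:
    for c in ps:
        for l in optics.landmark_of(n,ps[c])[:1]: print(n,c,np.round(atz(ps[c],l["point"],z),0))
a=cv2.resize(ps["top"]["frame"][180:250,205:270],None,fx=6,fy=6,interpolation=2); b=cv2.resize(ps["side"]["frame"][170:240,220:285],None,fx=6,fy=6,interpolation=2)
cv2.imwrite("pics/c2.png",np.hstack([a,b])[:,:,::-1])
```

```text
chopper_base top [424. 254.   0.]
chopper_base side [426. 272.   0.]
bowl_center top [429. 269.  99.]
bowl_center side [435. 248.  99.]
bowl_handle side [425. 163. 106.]
lid_chute top [406. 255. 166.]
lid_chute side [473. 430. 166.]
dish_mouth top [473. 165.  50.]
dish_mouth side [430. -93.  50.]
draining_mat top [ 498. -343.    0.]
draining_mat side [ 507. -349.    0.]
```

View pics/c2.png

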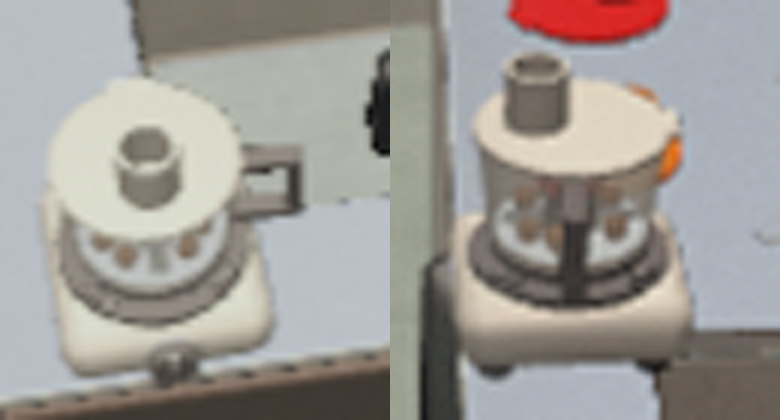

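Run:
```python
from h import *
ps={c:optics.camera(c) for c in("top","side")}
for n,a,b,z in [("chute top",(204.2,230),(181.7,244.5),186),("lid plate",(206.7,229),(191.2,250),147),("handle top",(205.8,254),(201.7,250.8),137)]:
    q,e=tri(ps["top"],a,ps["side"],b); print(n,np.round(q),round(e,1),np.round(atz(ps["top"],a,z)),np.round(atz(ps["side"],b,z)))
for c in ps:
  for n in ("lid_chute","dish_mouth"):
    for m in optics.outline_of(n,ps[c])[:3]: print(c,n,np.round(m["extent"],1),m["confidence"])
```

```text
chute top [410. 257. 183.] 1.1 [407. 257. 186.] [410. 252. 186.]
lid plate [431. 261. 141.] 1.7 [425. 261. 147.] [431. 251. 147.]
handle top [423. 169. 145.] 13.8 [421. 166. 137.] [430. 191. 137.]
top lid_chute [179.2 228.3  27.   33.8] 0.82
top lid_chute [236.5 216.6  43.   24.9] 0.71
top lid_chute [118.4 233.8  33.3  24.1] 0.6
side lid_chute [252.8 169.2  25.1  18.8] 0.63
side lid_chute [248.8 208.2  30.4  21.9] 0.51
side dish_mouth [258.3 280.6  41.6  40.9] 0.59
```

```bash
python3 -m handwheel '[-1,-0.78,0.89,0.21,0,0,0,-1,-0.78,0.89,0.21,0,0,0,-1,-0.78,0.89,0.21,0,0,0,-1,-0.78,0.89,0.21,0,0,0,-1,-0.78,0.89,0.21,0,0,0,-1,-0.78,0.89,0.21,0,0,0,-1,-0.78,0.89,0.21,0,0,0,-1,-0.78,0.89,0.21,0,0,0,-1,-0.78,0.89,0.21,0,0,0,-1,-0.78,0.89,0.21,0,0,0,-1,0,0,1,0,0,0,-1,0,0,1,0,0,0,-1,0,0,1,0,0,0,-1,0,0,0,0,0,0,-1,0,0,0,0,0,0]'
python3 - <<'E'
from h import *
ps={c:optics.camera(c) for c in("top","side")}
s=ctrl.get_state(); print(s["tcp_pos"],s["qpos"])
a=cv2.resize(ps["top"]["frame"][160:250,195:280],None,fx=6,fy=6,interpolation=2)[:,:420]; b=cv2.resize(ps["side"]["frame"][150:240,220:285],None,fx=6,fy=6,interpolation=2)
cv2.imwrite("pics/c3.png",np.hstack([a,b])[:,:,::-1])
E
```

```text
time_s: 6.63
tcp_pos: [408.8, 256.8, 208.0]
tool_rot: [-0.001, -3.138, 0.002]
force: [0.0, -0.1, 0.4]
gripper_width: 85.6
grip_force: 0.0
[410.30367883 257.40196643 210.62506032] [ 4.21709052e-01 -6.35702750e-02 -5.28337568e-02  1.57977181e+00
  1.74804619e-05  4.22608532e-01]
```

View pics/c3.png

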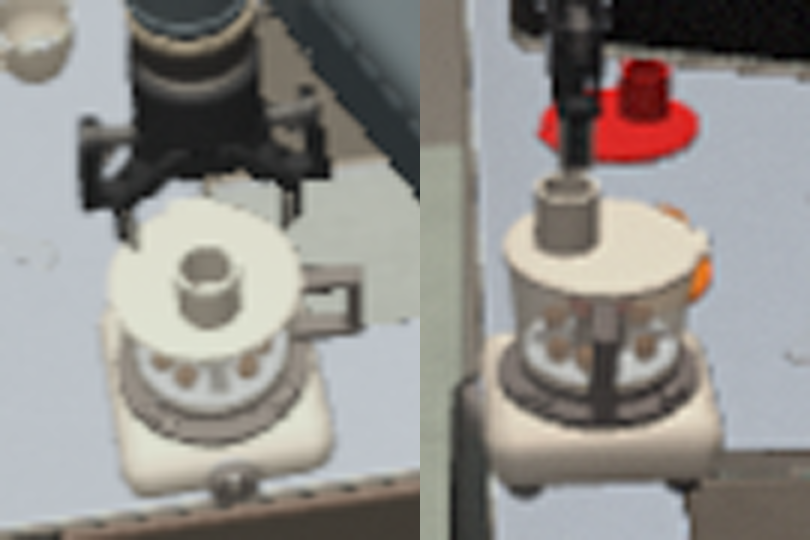

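Fingers straddle the chute symmetrically in the top view (about 207 vs 208), and sit slightly too far in +x in the side view. Going down and closing.

```bash
python3 -m handwheel '[-1,0.2,0,0.9,0,0,0,-1,0,0,0.9,0,0,0,-1,0,0,0.9,0,0,0,-1,0,0,0,0,0,0,1,0,0,0,0,0,0,1,0,0,0,0,0,0,1,0,0,0,0,0,0,1,0,0,0,0,0,0,1,0,0,0,0,0,0,1,0,0,0,0,0,0]'
```

```text
time_s: 7.57
tcp_pos: [407.0, 258.5, 157.6]
tool_rot: [0.001, 3.138, 0.005]
force: [-0.8, 2.0, 4.8]
gripper_width: 39.0
grip_force: 60.3
```

```bash
python3 -m handwheel '[1,0,0,-0.4,0,0,0,1,0,0,-0.4,0,0,0,1,0,0,-0.4,0,0,0,1,0,0,-0.5,0,0,0,1,0,0,-0.5,0,0,0,1,0,0,-0.5,0,0,0,1,0,0,-0.5,0,0,0,1,0,0,-0.6,0,0,0,1,0,0,-0.6,0,0,0]'
```

```text
time_s: 8.32
tcp_pos: [405.8, 257.2, 244.5]
tool_rot: [0.001, 3.142, -0.0]
force: [-0.4, 0.8, -0.5]
gripper_width: 39.3
grip_force: 60.5
```

```bash
python3 -m handwheel '[1,-0.1,-0.5,0,0,0,0,1,-0.27,-0.9,0,0,0,0,1,-0.27,-0.9,0,0,0,0,1,-0.27,-0.9,0,0,0,0,1,-0.27,-0.9,0,0,0,0,1,-0.27,-0.9,0,0,0,0,1,-0.27,-0.9,0,0,0,0,1,-0.27,-0.9,0,0,0,0,1,-0.27,-0.9,0,0,0,0,1,-0.27,-0.9,0,0,0,0,1,-0.27,-0.9,0,0,0,0,1,-0.27,-0.9,0,0,0,0,1,-0.27,-0.9,0,0,0,0,1,-0.27,-0.9,0,0,0,0,1,-0.27,-0.9,0,0,0,0]'
python3 -m handwheel '[1,-0.27,-0.9,0,0,0,0,1,-0.27,-0.9,0,0,0,0,1,-0.27,-0.9,0,0,0,0,1,-0.27,-0.9,0,0,0,0,1,-0.27,-0.9,0,0,0,0,1,-0.27,-0.9,0,0,0,0,1,-0.27,-0.9,0,0,0,0,1,-0.27,-0.9,0,0,0,0,1,-0.27,-0.9,0,0,0,0,1,-0.27,-0.9,0,0,0,0,1,-0.27,-0.9,0,0,0,0,1,-0.27,-0.9,0,0,0,0,1,-0.27,-0.9,0,0,0,0,1,-0.27,-0.9,0,0,0,0,1,-0.27,-0.9,0,0,0,0,1,-0.1,-0.3,0,0,0,0,1,0,0,0,0,0,0]'
python3 - <<'E'
from h import *
ps={c:optics.camera(c) for c in("top","side")}
s=ctrl.get_state(); print(s["tcp_pos"],s["qpos"],s["gripper_width"])
cv2.imwrite("pics/c4.png",np.vstack([ps["top"]["frame"][130:290],ps["side"]["frame"][150:384]])[:,:,::-1])
for c in ps:
  for n,z in (("draining_mat",0),("dish_mouth",50),("upper_blade_center",118),("nut_1_center",82)):
    print(c,n,[(np.round(atz(ps[c],l["point"],z)).tolist(),round(l["confidence"],2)) for l in optics.landmark_of(n,ps[c])[:8]])
  for m in optics.outline_of("draining_mat",ps[c])[:1]:
    k=cv2.findContours(m["pixels"].astype(np.uint8),0,2)[0]; k=max(k,key=cv2.contourArea); q=cv2.approxPolyDP(cv2.convexHull(k),6,True)[:,0]; print("mat",[np.round(atz(ps[c],(p[1],p[0]),6)[:2]).tolist() for p in q])
E
```

```text
time_s: 9.57
tcp_pos: [482.9, -6.5, 243.0]
tool_rot: [-0.002, -3.141, 0.001]
force: [0.8, 0.3, -0.1]
gripper_width: 38.9
grip_force: 60.5
time_s: 10.98
tcp_pos: [565.4, -282.7, 242.2]
tool_rot: [-0.005, -3.14, -0.001]
force: [-0.3, -0.0, -0.8]
gripper_width: 38.9
grip_force: 60.6
[ 565.43219913 -280.58830602  242.99134469] [-5.67019229e-01  3.43082925e-01  4.61997199e-01  1.69116867e+00
  4.03337502e-04 -5.65892099e-01] 39.104368757974406
top draining_mat [([501.0, -349.0, 0.0], 0.98)]
top dish_mouth []
top upper_blade_center [([451.0, 264.0, 118.0], 0.47)]
top nut_1_center []
mat [[662.0, -495.0], [366.0, -515.0], [340.0, -202.0], [511.0, -189.0], [650.0, -384.0]]
side draining_mat []
side dish_mouth [([432.0, -92.0, 50.0], 0.9)]
side upper_blade_center [([437.0, 262.0, 118.0], 0.43)]
side nut_1_center [([491.0, -432.0, 82.0], 0.64)]
mat [[634.0, -181.0], [663.0, -491.0], [364.0, -489.0], [340.0, -205.0]]
```

View pics/c4.png

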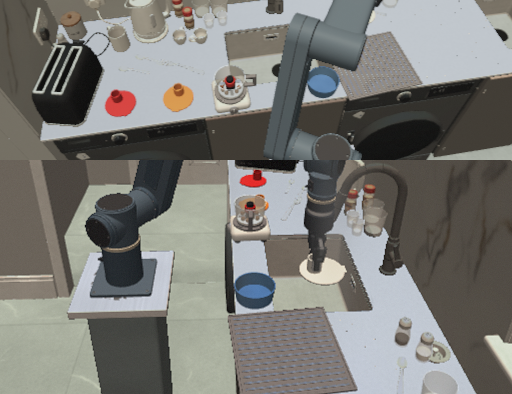

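```bash
python3 -m handwheel '[1,0.25,0.4,1,0,0,0,1,0.25,0.4,1,0,0,0,1,0,0,1,0,0,0,1,0,0,1,0,0,0,1,0,0,1,0,0,0,1,0,0,1,0,0,0,1,0,0,1,0,0,0,1,0,0,1,0,0,0,1,0,0,0.9,0,0,0,1,0,0,0.6,0,0,0,1,0,0,0.4,0,0,0,1,0,0,0.3,0,0,0,1,0,0,0,0,0,0,1,0,0,0,0,0,0]'
```

```text
time_s: 12.75
tcp_pos: [556.3, -265.1, 39.9]
tool_rot: [0.001, 3.141, -0.001]
force: [-0.8, 0.1, -0.7]
gripper_width: 39.3
grip_force: 60.6
```

```bash
python3 -m handwheel '[1,0,0,0.2,0,0,0,1,0,0,0.1,0,0,0,1,0,0,0.1,0,0,0,1,0,0,0,0,0,0,1,0,0,0,0,0,0]'
```

```text
time_s: 13.17
tcp_pos: [555.9, -264.8, 31.3]
tool_rot: [-0.001, -3.141, -0.0]
force: [-0.7, 0.1, -0.7]
gripper_width: 38.9
grip_force: 60.6
```

```bash
python3 -m handwheel '[1,0,0,0.1,0,0,0,1,0,0,0.1,0,0,0,1,0,0,0,0,0,0]'
```

```text
time_s: 13.42
tcp_pos: [556.4, -265.1, 29.2]
tool_rot: [0.001, 3.14, -0.002]
force: [-2.2, 2.3, 5.5]
gripper_width: 39.0
grip_force: 60.8
```

```bash
python3 -m handwheel '[0,0,0,0,0,0,0,-1,0,0,0,0,0,0,-1,0,0,0,0,0,0,-1,0,0,0,0,0,0,-1,0,0,-0.5,0,0,0,-1,0,0,-1,0,0,0,-1,0,0,-1,0,0,0,-1,0,0,-1,0,0,0,-1,0,0,-1,0,0,0,-1,0,0,-1,0,0,0,-1,0,0,-1,0,0,0,-1,0,0,-1,0,0,0,-1,0,0,-1,0,0,0,-1,0,0,-1,0,0,0,-1,0,0,-1,0,0,0,-1,0,0,0,0,0,0]'
cat > look.py <<'E'
from h import *
import sys
names=sys.argv[2:]
Z=dict(bowl_center=99,bowl_handle=106,upper_blade_center=114,lower_blade_center=105,nut_1_center=82,dish_mouth=50,lid_chute=38,chopper_base=0)
ps=both(names)
for n in names:
  for c in ps: print(n,c,[np.round(atz(ps[c],l["point"],Z[n])[:2]).tolist() for l in optics.landmark_of(n,ps[c])[:2]])
s=ctrl.get_state(); print(s["tcp_pos"])
a=cv2.resize(ps["top"]["frame"][175:250,200:285],None,fx=6,fy=6,interpolation=2)[:,:420]; b=cv2.resize(ps["side"]["frame"][170:245,220:285],None,fx=6,fy=6,interpolation=2)
cv2.imwrite("pics/"+sys.argv[1],np.hstack([a,b])[:,:,::-1])
E
python3 look.py c5.png bowl_center bowl_handle upper_blade_center lower_blade_center nut_1_center dish_mouth lid_chute chopper_base
```

```text
time_s: 14.75
tcp_pos: [557.7, -265.9, 243.5]
tool_rot: [0.001, 3.134, -0.008]
force: [0.7, -0.2, 1.1]
gripper_width: 85.8
grip_force: 0.0
bowl_center {'top': [([216.0, 228.0], 0.88)], 'side': [([202.0, 249.0], 0.81)]} [427.4 266.9  89.6] err 3.7
bowl_handle {'top': [([209.0, 251.0], 0.7)], 'side': [([213.0, 249.0], 0.88)]} [427.7 176.  101.4] err 7.6
upper_blade_center {'top': [([209.0, 230.0], 0.47)], 'side': [([204.0, 251.0], 0.71), ([199.0, 251.0], 0.49)]} [440.7 253.7  97.7] err 14.5
lower_blade_center {'top': [([193.0, 372.0], 0.66), ([212.0, 229.0], 0.6)], 'side': [([200.0, 250.0], 0.55)]} [ 344.  -202.5  330.4] err 130.4
nut_1_center {'top': [([211.0, 230.0], 0.67)], 'side': []} 
dish_mouth {'top': [([210.0, 321.0], 0.8)], 'side': [([273.0, 258.0], 0.6)]} [ 431.1 -104.4   44.4] err 13.8
lid_chute {'top': [([228.0, 114.0], 0.67), ([221.0, 184.0], 0.6)], 'side': [([310.0, 307.0], 0.97), ([164.0, 260.0], 0.82), ([192.0, 259.0], 0.53)]} [ 935.6  876.8 -851.6] err 335.1
chopper_base {'top': [([229.0, 230.0], 0.59)], 'side': [([224.0, 250.0], 0.55)]} [431.2 265.1  -5.5] err 5.5
bowl_center top [[419.0, 267.0]]
bowl_center side [[428.0, 253.0]]
bowl_handle top [[429.0, 177.0]]
bowl_handle side [[424.0, 164.0]]
upper_blade_center top [[437.0, 256.0]]
upper_blade_center side [[432.0, 217.0], [437.0, 254.0]]
lower_blade_center top [[429.0, -305.0], [432.0, 262.0]]
lower_blade_center side [[431.0, 258.0]]
nut_1_center top [[452.0, 256.0]]
nut_1_center side []
dish_mouth top [[419.0, -104.0]]
dish_mouth side [[437.0, -105.0]]
lid_chute top [[479.0, 716.0], [466.0, 441.0]]
lid_chute side [[568.0, -265.0], [507.0, 700.0]]
chopper_base top [[424.0, 264.0]]
chopper_base side [[433.0, 260.0]]
[ 555.98828381 -264.86245863  237.31183992]
```

View pics/c5.png

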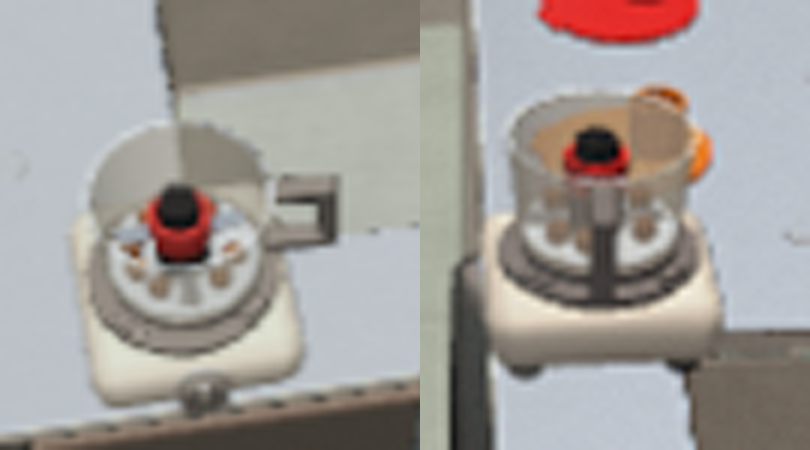

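The lid is on the mat. In the bowl I see the black hub (top face about (230,207) in the top view and (249.5,193) in the side view), the red sleeve, its wings along ±Y and the nuts. Next I measure the hub axis.

```bash
cat > hub.py <<'E'
from h import *
ps={c:optics.camera(c) for c in("top","side")}
box={"top":(195,230,215,245),"side":(185,206,238,262)}
for c in ps:
    r0,r1,c0,c1=box[c]; im=cv2.resize(ps[c]["frame"][r0:r1,c0:c1],None,fx=4,fy=4,interpolation=cv2.INTER_CUBIC).astype(int)
    for n,m in (("black",im.max(2)<60),("red",(im[...,0]>110)&(im[...,1]<70)&(im[...,2]<70))):
        k=cv2.connectedComponentsWithStats(m.astype(np.uint8)); 
        if k[0]<2: continue
        i=1+k[2][1:,4].argmax(); x,y,w,h,_=k[2][i]
        f=4.; ext=(r0+(y-.5)/f,r0+(y+h-.5)/f,c0+(x-.5)/f,c0+(x+w-.5)/f); print(c,n,"rows %.1f-%.1f cols %.1f-%.1f"%ext)
        mid=(ext[2]+ext[3])/2
        for z in (114,131): print("   mid col at z",z,np.round(atz(ps[c],((ext[0]+ext[1])/2,mid),z)))
for X in ([428,262,137],[428,262,114]): print(X,[np.round(proj(ps[c],X),1) for c in ps])
E
python3 hub.py
```

```text
top black rows 206.4-212.9 cols 226.4-232.6
   mid col at z 114 [436. 259. 114.]
   mid col at z 131 [423. 260. 131.]
top red rows 207.1-216.9 cols 225.1-234.6
   mid col at z 114 [425. 259. 114.]
   mid col at z 131 [412. 260. 131.]
side black rows 191.6-196.9 cols 246.1-252.9
   mid col at z 114 [432. 287. 114.]
   mid col at z 131 [430. 257. 131.]
side red rows 193.6-199.4 cols 243.9-254.4
   mid col at z 114 [429. 270. 114.]
   mid col at z 131 [427. 240. 131.]
[428, 262, 137] [array([207.8, 228.7]), array([192.1, 249. ])]
[428, 262, 114] [array([211.4, 229.1]), array([197.5, 248.9])]
```

```bash
python3 -m handwheel '[-0.45,0,0,0,0,0,0.98,-0.45,0,0,0,0,0,0.98,-0.45,0,0,0,0,0,0.98,-0.45,0,0,0,0,0,0.98,-0.45,0,0,0,0,0,0.98,-0.45,0,0,0,0,0,0.98,-0.45,0,0,0,0,0,0.98,-0.45,0,0,0,0,0,0.98,-0.45,0,0,0,0,0,0.98,-0.45,0,0,0,0,0,0.98,-0.45,0,0,0,0,0,0.98,-0.45,0,0,0,0,0,0.98,-0.45,0,0,0,0,0,0.98,-0.45,0,0,0,0,0,0.98,-0.45,0,0,0,0,0,0.98,-0.45,0,0,0,0,0,1]'
python3 -m handwheel '[-0.45,0.87,-0.21,0,0,0,0,-0.45,0.87,-0.21,0,0,0,0,-0.45,0.87,-0.21,0,0,0,0,-0.45,0.87,-0.21,0,0,0,0,-0.45,0.87,-0.21,0,0,0,0,-0.45,0.87,-0.21,0,0,0,0,-0.45,0.87,-0.21,0,0,0,0,-0.45,0.87,-0.21,0,0,0,0,-0.45,0.87,-0.21,0,0,0,0,-0.45,0.87,-0.21,0,0,0,0,-0.45,0.87,-0.21,0,0,0,0,-0.45,0.87,-0.21,0,0,0,0,-0.45,0.87,-0.21,0,0,0,0,-0.45,0.87,-0.21,0,0,0,0,-0.45,0.87,-0.21,0,0,0,0]'
python3 -m handwheel '[-0.45,0.87,-0.21,0,0,0,0,-0.45,0.87,-0.21,0,0,0,0,-0.45,0.87,-0.21,0,0,0,0,-0.45,0.87,-0.21,0,0,0,0,-0.45,0.87,-0.21,0,0,0,0,-0.45,0.87,-0.21,0,0,0,0,-0.45,0.87,-0.21,0,0,0,0,-0.45,0.87,-0.21,0,0,0,0,-0.45,0.87,-0.21,0,0,0,0,-0.45,0.87,-0.21,0,0,0,0,-0.45,0.87,-0.21,0,0,0,0,-0.45,0.87,-0.21,0,0,0,0,-0.45,0.87,-0.21,0,0,0,0,-0.45,0.87,-0.21,0,0,0,0,-0.45,0.87,-0.21,0,0,0,0,-0.45,0.1,-0.08,0.9,0,0,0,-0.45,0,0,0.9,0,0,0,-0.45,0,0,0,0,0,0,-0.45,0,0,0,0,0,0]'
python3 hub.py; python3 -c "
from bench import ctrl;print(ctrl.get_state()['tcp_pos'],ctrl.get_state()['qpos'])"
```

```text
time_s: 17.88
tcp_pos: [556.0, -264.9, 237.3]
tool_rot: [2.227, 2.216, 0.0]
force: [0.3, -0.0, 0.3]
gripper_width: 62.0
grip_force: 0.0
time_s: 19.13
tcp_pos: [492.7, -3.1, 237.5]
tool_rot: [2.221, 2.221, 0.0]
force: [0.6, -0.8, -0.3]
gripper_width: 61.7
grip_force: 0.0
time_s: 20.72
tcp_pos: [427.5, 258.8, 200.4]
tool_rot: [-2.221, -2.221, 0.004]
force: [-0.2, -0.2, 0.1]
gripper_width: 62.0
grip_force: 0.0
top black rows 194.9-204.6 cols 226.9-233.1
   mid col at z 114 [483. 252. 114.]
   mid col at z 131 [470. 252. 131.]
top red rows 207.1-216.9 cols 225.1-234.6
   mid col at z 114 [425. 259. 114.]
   mid col at z 131 [412. 260. 131.]
side black rows 191.6-196.9 cols 245.9-252.9
   mid col at z 114 [431. 287. 114.]
   mid col at z 131 [429. 257. 131.]
side red rows 193.6-199.4 cols 243.9-254.4
   mid col at z 114 [429. 270. 114.]
   mid col at z 131 [427. 240. 131.]
[428, 262, 137] [array([207.8, 228.7]), array([192.1, 249. ])]
[428, 262, 114] [array([211.4, 229.1]), array([197.5, 248.9])]
[428.76684511 259.07937184 202.30458059] [ 4.09597253e-01 -2.08180512e-02 -2.79842199e-02  1.56244393e+00
 -1.08396756e-05  1.98078338e+00]
```

```bash
python3 -m handwheel '[-0.45,0,0,0.8,0,0,0,-0.45,0,0,0.8,0,0,0,-0.45,0,0,0.8,0,0,0,-0.45,0,0,0.4,0,0,0,-0.45,0,0,0.4,0,0,0,-0.45,0,0,0,0,0,0]' | grep -E 'pos|force:'
python3 -m handwheel '[-0.45,0,0,0.4,0,0,0,-0.45,0,0,0.4,0,0,0,-0.45,0,0,0.4,0,0,0,-0.45,0,0,0.4,0,0,0,-0.45,0,0,0.15,0,0,0,-0.45,0,0,0,0,0,0]'
```

```text
tcp_pos: [428.0, 258.7, 136.5]
force: [0.2, -0.1, -0.1]
grip_force: 0.0
time_s: 21.82
tcp_pos: [427.4, 258.7, 100.8]
tool_rot: [-2.221, -2.221, 0.004]
force: [-0.1, -0.2, 0.4]
gripper_width: 62.2
grip_force: 0.0
```

```bash
python3 -m handwheel '[1,0,0,0,0,0,0,1,0,0,0,0,0,0,1,0,0,0,0,0,0,1,0,0,0,0,0,0,1,0,0,0,0,0,0]'
python3 -m handwheel '[1,0,0,-0.2,0,0,0,1,0,0,-0.3,0,0,0,1,0,0,-0.3,0,0,0,1,0,0,-0.4,0,0,0,1,0,0,-0.4,0,0,0,1,0,0,-0.4,0,0,0,1,0,0,0,0,0,0]'
```

```text
time_s: 22.23
tcp_pos: [428.8, 259.3, 102.9]
tool_rot: [2.221, 2.221, 0.002]
force: [-0.1, -0.2, 0.8]
gripper_width: 39.6
grip_force: 60.5
time_s: 22.82
tcp_pos: [429.8, 259.7, 145.1]
tool_rot: [2.22, 2.22, 0.006]
force: [-0.0, -0.0, 0.4]
gripper_width: 39.6
grip_force: 60.4
```

```bash
python3 look.py c6.png upper_blade_center lower_blade_center
```

```text
upper_blade_center {'top': [([203.0, 231.0], 0.59), ([216.0, 231.0], 0.56), ([180.0, 354.0], 0.17)], 'side': [([190.0, 252.0], 0.65)]} [438.6 251.4 153.3] err 1.6
lower_blade_center {'top': [([215.0, 230.0], 0.63)], 'side': [([201.0, 246.0], 0.45)]} [417.5 259.5 100.9] err 3.2
upper_blade_center top [[467.0, 250.0], [405.0, 259.0]]
upper_blade_center side [[445.0, 324.0]]
lower_blade_center top [[416.0, 260.0]]
lower_blade_center side [[416.0, 250.0]]
[428.12299198 259.03322432 141.8735367 ]
```

View pics/c6.png

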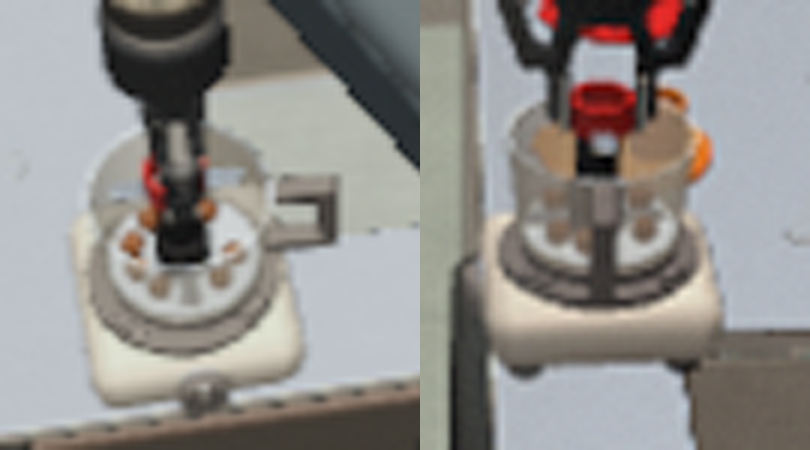

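The upper blade is clear of the hub and the lower blade stayed seated. Carrying the upper blade to the mat.

```bash
python3 -m handwheel '[1,0,0,-0.6,0,0,0,1,0,0,-0.8,0,0,0,1,0,0,-0.9,0,0,0,1,0,0,-0.9,0,0,0,1,0,0,-0.9,0,0,0,1,0,0,-0.9,0,0,0,1,-0.4,0,0,0,0,0,1,-0.8,0,0,0,0,0,1,-0.93,0,0,0,0,0,1,-0.93,0,0,0,0,0,1,-0.93,0,0,0,0,0,1,-0.93,0,0,0,0,0,1,-0.93,0,0,0,0,0,1,-0.93,0,0,0,0,0,1,-0.93,0,0,0,0,0,1,-0.93,0,0,0,0,0,1,-0.93,0,0,0,0,0,1,-0.93,0,0,0,0,0,1,-0.93,0,0,0,0,0,1,-0.93,0,0,0,0,0]' | grep pos
python3 -m handwheel '[1,-0.93,0,0,0,0,0,1,-0.93,0,0,0,0,0,1,-0.93,0,0,0,0,0,1,-0.93,0,0,0,0,0,1,-0.93,0,0,0,0,0,1,-0.93,0,0,0,0,0,1,-0.93,0,0,0,0,0,1,-0.93,0,0,0,0,0,1,-0.93,0,0,0,0,0,1,-0.93,0,0,0,0,0,1,-0.93,0,0,0,0,0,1,-0.93,0,0,0,0,0,1,-0.93,0,0,0,0,0,1,-0.93,0,0,0,0,0,1,-0.93,0,0,0,0,0,1,-0.93,0,0,0,0,0,1,-0.93,0,0,0,0,0,1,-0.93,0,0,0,0,0,1,-0.93,0,0,0,0,0,1,-0.93,0,0,0,0,0]' | grep -E 'pos|width'
python3 -m handwheel '[1,-0.93,0,0,0,0,0,1,-0.93,0,0,0,0,0,1,-0.93,0,0,0,0,0,1,-0.93,0,0,0,0,0,1,-0.8,0,0.5,0,0,0,1,0,0,1,0,0,0,1,0,0,1,0,0,0,1,0,0,1,0,0,0,1,0,0,1,0,0,0,1,0,0,1,0,0,0,1,0,0,1,0,0,0,1,0,0,1,0,0,0,1,0,0,1,0,0,0,1,0,0,1,0,0,0,1,0,0,0.8,0,0,0,1,0,0,0.4,0,0,0,1,0,0,0.2,0,0,0,1,0,0,0,0,0,0]'
```

```text
tcp_pos: [427.7, 10.6, 241.8]
tcp_pos: [427.5, -361.0, 241.6]
gripper_width: 39.4
time_s: 28.15
tcp_pos: [427.5, -449.8, 23.1]
tool_rot: [-2.22, -2.22, -0.0]
force: [-0.4, 0.1, 0.2]
gripper_width: 39.7
grip_force: 60.4
```

```bash
python3 -m handwheel '[1,0,0,0.3,0,0,0,1,0,0,0.25,0,0,0,1,0,0,0.15,0,0,0,1,0,0,0.1,0,0,0,1,0,0,0,0,0,0]'
```

```text
time_s: 28.57
tcp_pos: [428.3, -450.3, 8.0]
tool_rot: [-2.221, -2.221, -0.0]
force: [-0.3, 0.8, -1.2]
gripper_width: 39.7
grip_force: 60.4
```

```bash
python3 -m handwheel '[1,0,0,0.08,0,0,0,1,0,0,0.08,0,0,0,1,0,0,0,0,0,0]'
```

```text
time_s: 28.82
tcp_pos: [428.7, -450.8, 5.9]
tool_rot: [2.221, 2.221, -0.0]
force: [-0.6, 0.7, 1.8]
gripper_width: 39.7
grip_force: 60.6
```

```bash
python3 -m handwheel '[0,0,0,0,0,0,0,-0.45,0,0,0,0,0,0,-0.45,0,0,0,0,0,0,-0.45,0,0,-0.3,0,0,0,-0.45,0,0,-1,0,0,0,-0.45,0,0,-1,0,0,0,-0.45,0,0,-1,0,0,0,-0.45,0,0,-1,0,0,0,-0.45,0,0,-1,0,0,0,-0.45,0,0,-1,0,0,0,-0.45,0,0,-1,0,0,0,-0.45,0,0,-1,0,0,0,-0.45,0,0,-1,0,0,0,-0.45,0,0,-1,0,0,0,-0.45,0,0,0,0,0,0]' | grep -E 'pos|width'
cat >> hub.py <<'E'
for n in ("lower_blade_center","upper_blade_center","bowl_center","dish_mouth"):
  Z=dict(bowl_center=99,upper_blade_center=17,lower_blade_center=105,dish_mouth=50)
  for c in ps: print(n,c,[(np.round(atz(ps[c],l["point"],Z[n])[:2]).tolist(),round(l["confidence"],2)) for l in optics.landmark_of(n,ps[c])[:3]])
cv2.imwrite("pics/last.png",np.vstack([ps["top"]["frame"][130:290],ps["side"]["frame"][150:384]])[:,:,::-1])
E
python3 hub.py
```

```text
tcp_pos: [429.7, -452.3, 217.1]
gripper_width: 62.0
top black rows 206.4-218.9 cols 225.9-234.4
   mid col at z 114 [421. 259. 114.]
   mid col at z 131 [409. 259. 131.]
top red rows 210.6-210.9 cols 233.9-234.1
   mid col at z 114 [428. 243. 114.]
   mid col at z 131 [415. 244. 131.]
side black rows 184.9-205.9 cols 245.9-261.9
   mid col at z 114 [448. 278. 114.]
   mid col at z 131 [445. 248. 131.]
[428, 262, 137] [array([207.8, 228.7]), array([192.1, 249. ])]
[428, 262, 114] [array([211.4, 229.1]), array([197.5, 248.9])]
lower_blade_center top [([420.0, 271.0], 0.47)]
lower_blade_center side []
upper_blade_center top [([423.0, -457.0], 0.6)]
upper_blade_center side [([423.0, -449.0], 0.65), ([436.0, 307.0], 0.42)]
bowl_center top [([434.0, 261.0], 0.85)]
bowl_center side [([433.0, 246.0], 0.58)]
dish_mouth top [([423.0, -124.0], 0.8)]
dish_mouth side [([427.0, -108.0], 0.9)]
```

View pics/last.png

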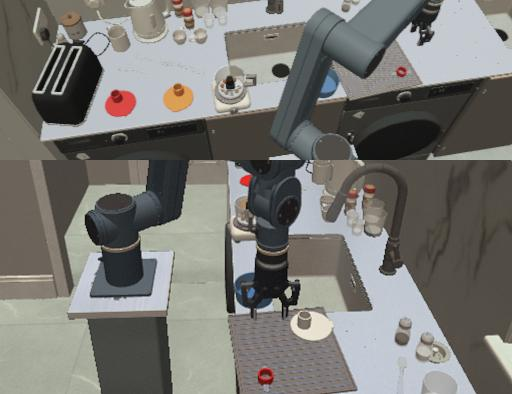

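The upper blade (red, about (400,71) in the top crop) and the lid lie on the mat. Returning for the lower blade.

```bash
python3 -m handwheel '[-0.45,0.93,0,0,0,0,0,-0.45,0.93,0,0,0,0,0,-0.45,0.93,0,0,0,0,0,-0.45,0.93,0,0,0,0,0,-0.45,0.93,0,0,0,0,0,-0.45,0.93,0,0,0,0,0,-0.45,0.93,0,0,0,0,0,-0.45,0.93,0,0,0,0,0,-0.45,0.93,0,0,0,0,0,-0.45,0.93,0,0,0,0,0,-0.45,0.93,0,0,0,0,0,-0.45,0.93,0,0,0,0,0,-0.45,0.93,0,0,0,0,0,-0.45,0.93,0,0,0,0,0,-0.45,0.93,0,0,0,0,0,-0.45,0.93,0,0,0,0,0,-0.45,0.93,0,0,0,0,0,-0.45,0.93,0,0,0,0,0,-0.45,0.93,0,0,0,0,0]' | grep pos
python3 -m handwheel '[-0.45,0.93,0,0,0,0,0,-0.45,0.93,0,0,0,0,0,-0.45,0.93,0,0,0,0,0,-0.45,0.93,0,0,0,0,0,-0.45,0.93,0,0,0,0,0,-0.45,0.93,0,0,0,0,0,-0.45,0.93,0,0,0,0,0,-0.45,0.93,0,0,0,0,0,-0.45,0.93,0,0,0,0,0,-0.45,0.93,0,0,0,0,0,-0.45,0.93,0,0,0,0,0,-0.45,0.93,0,0,0,0,0,-0.45,0.93,0,0,0,0,0,-0.45,0.93,0,0,0,0,0,-0.45,0.93,0,0,0,0,0,-0.45,0.93,0,0,0,0,0,-0.45,0.93,0,0,0,0,0,-0.45,0.93,0,0,0,0,0,-0.45,0.93,0,0,0,0,0,-0.45,0.15,0,0,0,0,0]' | grep pos
python3 -m handwheel '[-0.45,0,0,0.5,0,0,0,-0.45,0,0,0,0,0,0]'
python3 hub.py; python3 look.py c8.png lower_blade_center
```

```text
tcp_pos: [428.1, -96.1, 210.9]
tcp_pos: [428.0, 261.6, 210.7]
time_s: 33.98
tcp_pos: [427.5, 258.6, 199.0]
tool_rot: [-2.221, -2.221, 0.005]
force: [-0.3, -0.9, -0.5]
gripper_width: 61.8
grip_force: 0.0
top black rows 205.9-218.9 cols 225.9-234.4
   mid col at z 114 [423. 259. 114.]
   mid col at z 131 [410. 259. 131.]
top red rows 210.4-210.9 cols 225.6-225.9
   mid col at z 114 [434. 274. 114.]
   mid col at z 131 [421. 275. 131.]
side black rows 191.6-199.4 cols 245.9-252.9
   mid col at z 114 [431. 277. 114.]
   mid col at z 131 [429. 247. 131.]
side red rows 184.9-185.9 cols 259.6-261.4
   mid col at z 114 [479. 356. 114.]
   mid col at z 131 [476. 325. 131.]
[428, 262, 137] [array([207.8, 228.7]), array([192.1, 249. ])]
[428, 262, 114] [array([211.4, 229.1]), array([197.5, 248.9])]
lower_blade_center top [([421.0, -310.0], 0.49), ([413.0, 262.0], 0.45)]
lower_blade_center side [([439.0, 275.0], 0.57)]
upper_blade_center top [([434.0, -450.0], 0.62)]
upper_blade_center side [([430.0, -445.0], 0.62)]
bowl_center top [([441.0, 259.0], 0.83)]
bowl_center side [([421.0, 250.0], 0.78)]
dish_mouth top []
dish_mouth side [([434.0, -98.0], 0.92), ([563.0, -286.0], 0.47)]
lower_blade_center {'top': [([215.0, 227.0], 0.58)], 'side': [([199.0, 248.0], 0.65)]} [425.4 270.2 100.9] err 3.3
lower_blade_center top [[420.0, 270.0]]
lower_blade_center side [[426.0, 265.0]]
[428.42110909 259.35733816 201.15200955]
```

View pics/c8.png

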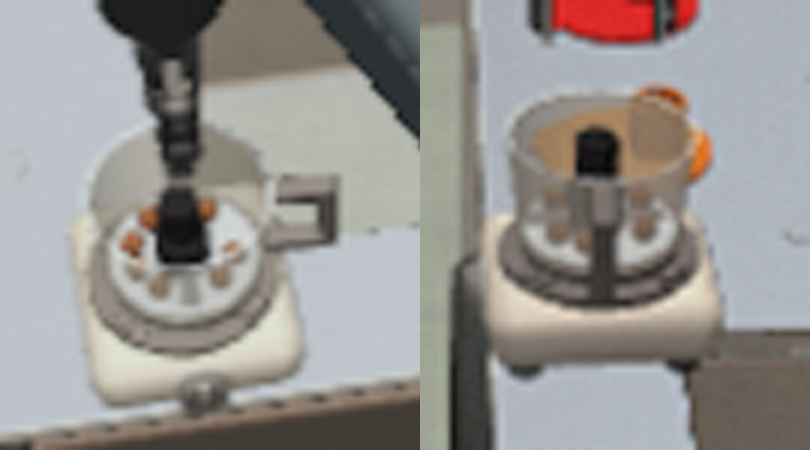

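The hub is still on axis, and about seven nuts are visible around it. Grasping and lifting the lower blade.

```bash
python3 -m handwheel '[-0.45,0,0,0.8,0,0,0,-0.45,0,0,0.8,0,0,0,-0.45,0,0,0.8,0,0,0,-0.45,0,0,0.6,0,0,0,-0.45,0,0,0.6,0,0,0,-0.45,0,0,0.5,0,0,0,-0.45,0,0,0.5,0,0,0,-0.45,0,0,0.35,0,0,0,-0.45,0,0,0,0,0,0]' | grep -E 'pos|force:'
python3 -m handwheel '[1,0,0,0,0,0,0,1,0,0,0,0,0,0,1,0,0,0,0,0,0,1,0,0,0,0,0,0,1,0,0,0,0,0,0,1,0,0,0,0,0,0,1,0,0,-0.2,0,0,0,1,0,0,-0.3,0,0,0,1,0,0,-0.4,0,0,0,1,0,0,-0.5,0,0,0,1,0,0,-0.6,0,0,0,1,0,0,-0.8,0,0,0,1,0,0,-0.8,0,0,0,1,0,0,-0.8,0,0,0,1,0,0,-0.8,0,0,0,1,0,0,-0.8,0,0,0,1,0,0,0,0,0,0]'
python3 look.py c9.png lower_blade_center
```

```text
tcp_pos: [427.3, 258.9, 100.2]
force: [-0.6, -0.1, 0.5]
grip_force: 0.0
time_s: 36.95
tcp_pos: [430.4, 260.2, 227.3]
tool_rot: [2.219, 2.219, 0.012]
force: [0.6, 0.6, 0.1]
gripper_width: 26.6
grip_force: 59.0
lower_blade_center {'top': [([193.0, 224.0], 0.5)], 'side': [([170.0, 249.0], 0.7)]} [429.9 274.6 223.1] err 6.5
lower_blade_center top [[528.0, 272.0]]
lower_blade_center side [[444.0, 505.0]]
[427.71743775 259.03803042 220.7663703 ]
```

View pics/c9.png

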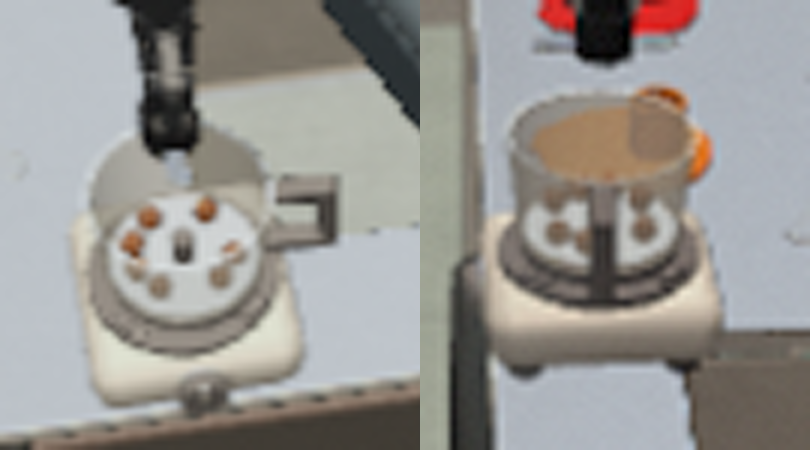

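The bowl holds only nuts and the spindle; the lower blade hangs from the gripper. Carrying it to the mat.

```bash
python3 -m handwheel '[1,-0.4,0,-0.5,0,0,0,1,-0.8,0.16,-0.4,0,0,0,1,-0.92,0.17,0,0,0,0,1,-0.92,0.17,0,0,0,0,1,-0.92,0.17,0,0,0,0,1,-0.92,0.17,0,0,0,0,1,-0.92,0.17,0,0,0,0,1,-0.92,0.17,0,0,0,0,1,-0.92,0.17,0,0,0,0,1,-0.92,0.17,0,0,0,0,1,-0.92,0.17,0,0,0,0,1,-0.92,0.17,0,0,0,0,1,-0.92,0.17,0,0,0,0,1,-0.92,0.17,0,0,0,0,1,-0.92,0.17,0,0,0,0,1,-0.92,0.17,0,0,0,0,1,-0.92,0.17,0,0,0,0,1,-0.92,0.17,0,0,0,0,1,-0.92,0.17,0,0,0,0]' | grep pos
python3 -m handwheel '[1,-0.92,0.17,0,0,0,0,1,-0.92,0.17,0,0,0,0,1,-0.92,0.17,0,0,0,0,1,-0.92,0.17,0,0,0,0,1,-0.92,0.17,0,0,0,0,1,-0.92,0.17,0,0,0,0,1,-0.92,0.17,0,0,0,0,1,-0.92,0.17,0,0,0,0,1,-0.92,0.17,0,0,0,0,1,-0.92,0.17,0,0,0,0,1,-0.92,0.17,0,0,0,0,1,-0.92,0.17,0,0,0,0,1,-0.92,0.17,0,0,0,0,1,-0.92,0.17,0,0,0,0,1,-0.92,0.17,0,0,0,0,1,-0.92,0.17,0,0,0,0,1,-0.92,0.17,0,0,0,0,1,-0.5,0,0,0,0,0]' | grep -E 'pos|width'
python3 -m handwheel '[1,0,0,1,0,0,0,1,0,0,1,0,0,0,1,0,0,1,0,0,0,1,0,0,1,0,0,0,1,0,0,1,0,0,0,1,0,0,1,0,0,0,1,0,0,1,0,0,0,1,0,0,1,0,0,0,1,0,0,0.8,0,0,0,1,0,0,0.4,0,0,0,1,0,0,0,0,0,0]'
```

```text
tcp_pos: [488.9, -78.8, 240.3]
tcp_pos: [546.5, -402.6, 239.3]
gripper_width: 26.6
time_s: 41.25
tcp_pos: [545.1, -399.1, 52.9]
tool_rot: [-2.217, -2.217, 0.001]
force: [0.6, 0.7, -1.2]
gripper_width: 26.3
grip_force: 59.0
```

```bash
python3 -m handwheel '[1,0,0,0.4,0,0,0,1,0,0,0.2,0,0,0,1,0,0,0.15,0,0,0,1,0,0,0.1,0,0,0,1,0,0,0.1,0,0,0,1,0,0,0,0,0,0]'
```

```text
time_s: 41.75
tcp_pos: [547.2, -400.3, 37.1]
tool_rot: [2.221, 2.221, -0.0]
force: [-0.7, -0.2, -0.4]
gripper_width: 26.3
grip_force: 59.0
```

```bash
python3 -m handwheel '[1,0,0,0.1,0,0,0,1,0,0,0,0,0,0]' | grep -E 'pos|force:'; python3 -m handwheel '[1,0,0,0.08,0,0,0,1,0,0,0,0,0,0]' | grep -E 'pos|force:'
```

```text
tcp_pos: [547.6, -400.6, 36.3]
force: [-1.1, 0.9, 3.0]
grip_force: 59.3
tcp_pos: [547.6, -400.7, 36.4]
force: [-2.3, 1.7, 8.0]
grip_force: 59.8
```

```bash
python3 -m handwheel '[0.1,0,0,0,0,0,0,0,0,0,0,0,0,0,-0.2,0,0,0,0,0,0,-0.2,0,0,-0.2,0,0,0,-0.2,0,0,-0.5,0,0,0,-0.2,0,0,-1,0,0,0,-0.2,0,0,-1,0,0,0,-0.2,0,0,-1,0,0,0,-0.2,0,0,-1,0,0,0,-0.2,0,0,-1,0,0,0,-0.2,0,0,-1,0,0,0,-0.2,0,0,-1,0,0,0,-0.2,0,0,-1,0,0,0,-0.2,0,0,-1,0,0,0,-0.2,0,0,-1,0,0,0,-0.2,0,0,0,0,0,0]'
python3 - <<'E'
from h import *
for k in range(2):
    ps={c:optics.camera(c) for c in("top","side")}
    for n,z in (("lower_blade_center",38),("dish_mouth",50),("bowl_handle",106),("bowl_center",99),("lid_chute",38)):
      for c in ps: print(n,c,[(np.round(atz(ps[c],l["point"],z)[:2]).tolist(),round(l["confidence"],2)) for l in optics.landmark_of(n,ps[c])[:3]])
    for c in ps:
      for m in optics.outline_of("dish_mouth",ps[c])[:1]: print("dish",c,np.round(m["extent"],1),m["confidence"])
p=ps["side"]
for y in (152,166): 
  for x in (415,425,435): print(x,y,"side px",np.round(proj(p,[x,y,106]),1),"top px z137",np.round(proj(ps["top"],[x,y-7,137]),1))
cv2.imwrite("pics/c10.png",np.vstack([ps["top"]["frame"][130:290],ps["side"]["frame"][150:384]])[:,:,::-1])
E
```

```text
time_s: 43.42
tcp_pos: [548.5, -401.5, 254.2]
tool_rot: [2.215, 2.215, 0.001]
force: [-0.3, -0.5, 1.3]
gripper_width: 51.2
grip_force: 0.0
lower_blade_center top [([539.0, -395.0], 0.67), ([484.0, 263.0], 0.61)]
lower_blade_center side [([543.0, -406.0], 0.67)]
dish_mouth top [([419.0, -119.0], 0.87), ([384.0, 259.0], 0.38)]
dish_mouth side [([433.0, -95.0], 0.76)]
bowl_handle top [([433.0, 162.0], 0.83)]
bowl_handle side [([416.0, 157.0], 0.66)]
bowl_center top [([431.0, 261.0], 0.92), ([508.0, -229.0], 0.75)]
bowl_center side [([438.0, 266.0], 0.69)]
lid_chute top [([477.0, 442.0], 0.97), ([477.0, 728.0], 0.67), ([579.0, -268.0], 0.44)]
lid_chute side [([562.0, -269.0], 0.84), ([493.0, 671.0], 0.57), ([482.0, 446.0], 0.52)]
dish top [327.1 212.5  23.1  35.2] 0.6
dish side [257.1 280.8  41.8  43.9] 0.76
lower_blade_center top [([549.0, -389.0], 0.41)]
lower_blade_center side [([551.0, -408.0], 0.94), ([569.0, -273.0], 0.68)]
dish_mouth top [([422.0, -120.0], 0.56), ([539.0, -386.0], 0.54)]
dish_mouth side [([425.0, -93.0], 0.72)]
bowl_handle top [([422.0, 174.0], 0.66), ([352.0, 260.0], 0.3)]
bowl_handle side [([415.0, 154.0], 0.59), ([424.0, -531.0], 0.23)]
bowl_center top [([430.0, 261.0], 0.86)]
bowl_center side [([429.0, 246.0], 0.93)]
lid_chute top [([473.0, 720.0], 0.72), ([477.0, 454.0], 0.57), ([566.0, -272.0], 0.48)]
lid_chute side [([562.0, -269.0], 0.63), ([507.0, 678.0], 0.52), ([437.0, 361.0], 0.51)]
dish top [326.9 212.   24.7  33. ] 0.58
dish side [258.2 280.6  44.   40.1] 0.76
415 152 side px [214.9 247. ] top px z137 [206.3 259.9]
425 152 side px [214.9 249.8] top px z137 [204.2 259.4]
435 152 side px [214.8 252.6] top px z137 [202.2 259. ]
415 166 side px [212.8 246.8] top px z137 [206.8 256.2]
425 166 side px [212.8 249.6] top px z137 [204.7 255.8]
435 166 side px [212.8 252.4] top px z137 [202.7 255.4]
```

View pics/c10.png

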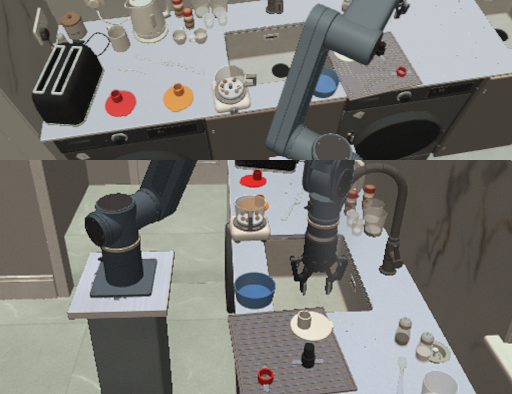

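Lid, lower blade and upper blade stand apart on the mat; the bowl is still on its base. Next I fit the dish position from its blue mask in the side view.

```bash
cat > dish.py <<'E'
from h import *
from scipy.optimize import least_squares
def dish(p):
    im=p["frame"].astype(int); m=(im[...,2]>im[...,0]+35)&(im[...,2]>60)
    n,l,st,_=cv2.connectedComponentsWithStats(m.astype(np.uint8)); i=1+st[1:,4].argmax(); x,y,w,h,a=st[i]
    e=np.array([x-.5,x+w-.5,y-.5,y+h-.5]); t=np.linspace(0,2*np.pi,90)
    P=lambda c:np.array([proj(p,[c[0]+r*np.cos(u),c[1]+r*np.sin(u),z]) for r,z in((66,50),(59,0)) for u in t])
    f=lambda c:(lambda q:np.array([q[:,1].min(),q[:,1].max(),q[:,0].min(),q[:,0].max()]))(P(c))-e
    s=least_squares(f,[430,-100],diff_step=1e-3); return s.x,s.fun,e
if __name__=="__main__":
    for c in ("side","top"): print(c,*[np.round(v,1) for v in dish(optics.camera(c))])
    print(ctrl.get_state()["qpos"])
E
python3 dish.py
```

```text
side [427.  -83.7] [ 0.3 -0.3 -5.2  4.5] [233.5 275.5 261.5 288.5]
top [ 433.9 -131.8] [-4.   4.  -2.2  1.8] [314.5 339.5 195.5 223.5]
[-7.30412702e-01  4.88673171e-01  6.62762832e-01  1.74494198e+00
  2.34739952e-06  8.40416583e-01]
```

```bash
sed -i 's/m=(im.*$/m=(im[...,2]>im[...,0]+18)\&(im[...,2]>40)\&(im[...,2]>im[...,1]+8)/' dish.py; python3 dish.py
python3 - <<'E'
from h import *
p=optics.camera("side"); a=p["frame"][250:310,225:290]
q=optics.camera("top")["frame"][180:235,300:360]
f=lambda x:cv2.resize(x,(390,360),interpolation=2)
cv2.imwrite("pics/c11.png",np.hstack([f(a),f(q)])[:,:,::-1])
E
```

```text
side [ 423.5 -110.9] [ 0.5 -0.5  0.8 -0.6] [232.5 275.5 260.5 299.5]
top [ 424.1 -127.1] [-3.6  3.6 -0.2 -0. ] [313.5 339.5 195.5 227.5]
[-7.30376576e-01  4.88653282e-01  6.62789529e-01  1.74495956e+00
 -2.66410916e-06  8.40391032e-01]
```

View pics/c11.png

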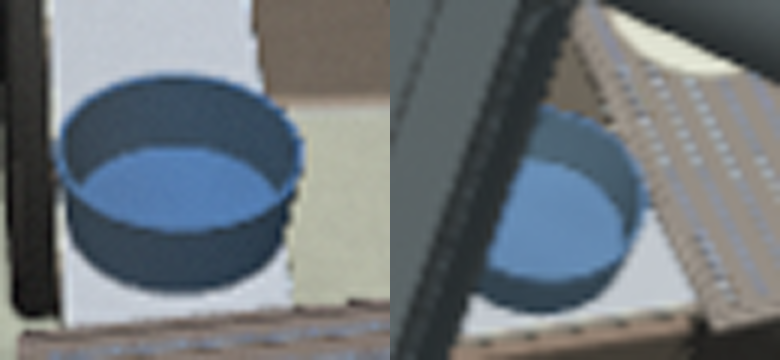

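Dish fitted at about (424,-112), residual under 1 px. Moving over and tilting 45° for the handle.

```bash
python3 -m handwheel '[-0.4,0.887,-0.234,0,0,0,0,-0.4,0.887,-0.234,0,0,0,0,-0.4,0.887,-0.234,0,0,0,0,-0.4,0.887,-0.234,0,0,0,0,-0.4,0.887,-0.234,0,0,0,0,-0.4,0.887,-0.234,0,0,0,0,-0.4,0.887,-0.234,0,0,0,0,-0.4,0.887,-0.234,0,0,0,0,-0.4,0.887,-0.234,0,0,0,0,-0.4,0.887,-0.234,0,0,0,0,-0.4,0.887,-0.234,0,0,0,0,-0.4,0.887,-0.234,0,0,0,0,-0.4,0.887,-0.234,0,0,0,0]' | grep pos
python3 -m handwheel '[-0.4,0.887,-0.234,0,0,0,0,-0.4,0.887,-0.234,0,0,0,0,-0.4,0.887,-0.234,0,0,0,0,-0.4,0.887,-0.234,0,0,0,0,-0.4,0.887,-0.234,0,0,0,0,-0.4,0.887,-0.234,0,0,0,0,-0.4,0.887,-0.234,0,0,0,0,-0.4,0.887,-0.234,0,0,0,0,-0.4,0.887,-0.234,0,0,0,0,-0.4,0.887,-0.234,0,0,0,0,-0.4,0.887,-0.234,0,0,0,0,-0.4,0.887,-0.234,0,0,0,0,-0.4,0.887,-0.234,0,0,0,0,-0.4,0,0,0,0,0,0]' | grep pos
python3 -m handwheel '[-0.4,0,0,0,0,0.98,0,-0.4,0,0,0,0,0.98,0,-0.4,0,0,0,0,0.98,0,-0.4,0,0,0,0,0.98,0,-0.4,0,0,0,0,0.98,0,-0.4,0,0,0,0,0.98,0,-0.4,0,0,0,0,0.98,0,-0.4,0,0,0,0,0.99,0,-0.4,0,0,0,0,0,0,-0.4,0,0,0,0,0,0]'
python3 -c "
from h import *
s=ctrl.get_state();print(s['qpos'],s['tcp_pos']);print(R.from_rotvec(s['tool_rot']).as_matrix().round(2))"
```

```text
tcp_pos: [486.0, -168.8, 247.7]
tcp_pos: [424.7, 63.4, 248.0]
time_s: 48.2
tcp_pos: [425.4, 59.7, 246.2]
tool_rot: [-1.763, -1.756, -0.726]
force: [-0.2, 0.2, 0.0]
gripper_width: 59.7
grip_force: 0.0
[-0.51332498 -0.00409539 -0.13047742  1.90076403  0.66287145  0.90218615] [425.40544657  59.72060533 246.2028602 ]
[[ 0.    1.   -0.  ]
 [ 0.71 -0.    0.71]
 [ 0.71 -0.   -0.71]]
```

```bash
python3 -m handwheel '[-0.4,-0.22,0,0.8,0,0,0,-0.4,-0.22,0,0.8,0,0,0,-0.4,-0.22,0,0.8,0,0,0,-0.4,-0.22,0,0.8,0,0,0,-0.4,-0.22,0,0.8,0,0,0,-0.4,-0.22,0,0.8,0,0,0,-0.4,0,0,0,0,0,0]' | grep -E pos
python3 -m handwheel '[-0.4,0,0,0.7,0,0,0,-0.4,0,0,0.7,0,0,0,-0.4,0,0,0.7,0,0,0,-0.4,0,0,0.7,0,0,0,-0.4,0,0,0.7,0,0,0,-0.4,0,0,0.5,0,0,0,-0.4,0,0,0.4,0,0,0,-0.4,0,0,0.4,0,0,0,-0.4,0,0,0,0,0,0,-0.4,0,0,0,0,0,0]'
python3 - <<'E'
from h import *
ps={c:optics.camera(c) for c in("top","side")}
for n,z in (("bowl_handle",106),("bowl_center",99),("nut_1_center",82)):
  for c in ps: print(n,c,[(np.round(atz(ps[c],l["point"],z)[:2]).tolist(),round(l["confidence"],2)) for l in optics.landmark_of(n,ps[c])[:8]])
cv2.imwrite("pics/c12.png",np.hstack([cv2.resize(ps["top"]["frame"][165:245,200:265],None,fx=6,fy=6,interpolation=2),cv2.resize(ps["side"]["frame"][165:245,220:285],None,fx=6,fy=6,interpolation=2)])[:,:,::-1])
# handle column profile in side view, rows 205..216
print(ps["side"]["frame"][203:218,238:262].mean(2).astype(int))
E
```

```text
tcp_pos: [424.1, 111.9, 159.8]
time_s: 49.62
tcp_pos: [425.6, 178.2, 93.5]
tool_rot: [-1.76, -1.762, -0.729]
force: [0.2, 0.3, -0.0]
gripper_width: 59.9
grip_force: 0.0
bowl_handle top [([415.0, 172.0], 0.64), ([356.0, 266.0], 0.41)]
bowl_handle side [([416.0, 159.0], 0.54)]
bowl_center top [([438.0, 272.0], 0.84), ([365.0, 271.0], 0.42)]
bowl_center side [([432.0, 254.0], 0.47)]
nut_1_center top [([527.0, -247.0], 0.38)]
nut_1_center side []
[[123 138 124  82  42  48  44  48  38  39  33  47  51  63  83  89  78  65
   56  50  42  48  56  41]
 [150 163 108  54  39  38  48  63  52  31  36  39  34  45  56  52  48  52
   61  60  42  41  38  35]
 [158 150  67  44  45  47  43  67  79  50  42  38  39  35  35  34  36  37
   36  34  36  37  37  32]
 [114 102  77  53  40  49  38  53  79  79  68  40  40  40  38  39  36  35
   34  32  37  37  42  38]
 [ 92  94  81  50  40  43  48  37  42  69  86  62  61  51  42  35  39  34
   39  44  51  50  45  41]
 [ 75  73  58  39  35  40  46  44  37  31  54  73  77  74  60  72  68  70
   73  63  59  55  43  27]
 [ 53  51  42  41  38  38  40  46  44  36  32  
[... 162 characters left out ...]
57  55  49  45  45  34  31  35  42  46  43  38  36  30  29  30  30
   34  36  36  35  19  22]
 [ 53  54  53  48  49  49  39  31  32  28  32  40  37  42  41  38  38  42
   37  33  27  18  17  25]
 [ 58  47  48  46  44  41  34  34  35  27  25  24  28  30  29  31  35  28
   20  14  14  18  19  24]
 [ 81  44  46  50  52  54  58  77  77  57  35  22  26  23  19  21  21  17
   20  27  18  24  39  40]
 [ 83  52  61  62  61  69  79 103 103  82  49  39  31  31  29  25  25  27
   38  39  31  40  62  55]
 [ 83  79  77  67  65  77  73  61  58  56  54  56  51  44  46  44  41  56
   71  76  79  74  71  69]
 [ 90  88  77  79  95 111 104  91  89  77  63  60  59  55  68  85  84  92
  102 111 122 109  74  71]]
```

```bash
python3 -m handwheel '[0.1,0,0,0,0,0,0,0.3,0,0,0,0,0,0,0.45,0,0,0,0,0,0,0.6,0,0,0,0,0,0,1,0,0,0,0,0,0,1,0,0,0,0,0,0,1,0,0,0,0,0,0,1,0,0,0,0,0,0]'
```

```text
time_s: 50.68
tcp_pos: [425.7, 178.0, 93.1]
tool_rot: [-1.76, -1.761, -0.729]
force: [0.6, -1.1, -0.4]
gripper_width: 15.1
grip_force: 58.5
```

```bash
python3 -m handwheel '[1,0.05,0,-0.05,0,0,0,1,0.1,0,-0.1,0,0,0,1,0.15,0,-0.15,0,0,0,1,0.2,0,-0.2,0,0,0,1,0.2,0,-0.2,0,0,0,1,0.25,0,-0.25,0,0,0,1,0.25,0,-0.25,0,0,0,1,0.25,0,-0.25,0,0,0,1,0.3,0,-0.3,0,0,0,1,0.3,0,-0.3,0,0,0,1,0.3,0,-0.3,0,0,0,1,0.3,0,-0.3,0,0,0,1,0.2,0,-0.2,0,0,0,1,0.1,0,-0.1,0,0,0,1,0,0,0,0,0,0]'
python3 - <<'E'
from h import *
ps={c:optics.camera(c) for c in("top","side")}
cv2.imwrite("pics/c13.png",np.hstack([cv2.resize(ps["top"]["frame"][150:245,200:265],None,fx=6,fy=6,interpolation=2),cv2.resize(ps["side"]["frame"][150:245,220:285],None,fx=6,fy=6,interpolation=2)])[:,:,::-1])
for n,z in (("bowl_handle",190),("bowl_center",183)):
  for c in ps: print(n,c,[(np.round(atz(ps[c],l["point"],z)[:2]).tolist(),round(l["confidence"],2)) for l in optics.landmark_of(n,ps[c])[:8]])
both(["bowl_center"])
s=ctrl.get_state();print(s["force"],s["moment"],s["qpos"])
E
```

```text
time_s: 51.93
tcp_pos: [426.0, 177.9, 177.3]
tool_rot: [-1.76, -1.761, -0.73]
force: [-0.2, -0.0, -2.4]
gripper_width: 15.0
grip_force: 58.5
bowl_handle top [([430.0, 162.0], 0.64), ([416.0, -308.0], 0.42)]
bowl_handle side [([421.0, 166.0], 0.51)]
bowl_center top [([437.0, 266.0], 0.8)]
bowl_center side [([432.0, 244.0], 0.56)]
bowl_center {'top': [([198.0, 227.0], 0.63)], 'side': [([186.0, 253.0], 0.75)]} [446.5 262.8 164.9] err 12.9
[ 0.42534838  0.16365485 -2.22774784] [-1.36600495e+00 -8.56986384e-04 -1.91002439e-02] [-0.26196553 -0.11090016 -0.35676536  1.57868243  0.75143776  1.20849922]
```

View pics/c13.png

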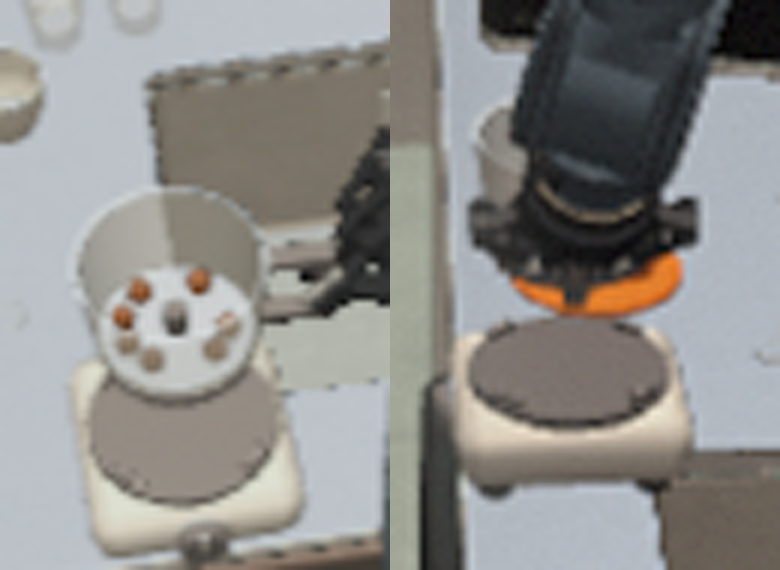

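The bowl is off the base, level, with about seven nuts inside and gripped at the handle. Carrying it toward the dish and pre-tilting to 45°.

```bash
python3 -m handwheel '[1,-0.227,0,-0.35,0,0,0,1,-0.227,0,-0.35,0,0,0,1,-0.454,-0.02,-0.703,0,0,0,1,-0.454,-0.02,-0.703,0,0,0,1,-0.454,-0.02,-0.703,0,0,0,1,-0.454,-0.02,-0.703,0,0,0,1,-0.454,-0.02,-0.703,0,0,0,1,-0.454,-0.02,-0.703,0,0,0,1,-0.454,-0.02,-0.703,0,0,0,1,-0.454,-0.02,-0.703,0,0,0,1,-0.454,-0.02,-0.703,0,0,0,1,-0.454,-0.02,-0.703,0,0,0,1,-0.454,-0.02,-0.703,0,0,0,1,-0.454,-0.02,-0.703,0,0,0,1,-0.454,-0.02,-0.703,0,0,0,1,-0.454,0,-0.703,0,0,0,1,-0.454,0,-0.703,0,0,0,1,-0.227,0,-0.35,0,0,0,1,-0.227,0,-0.35,0,0,0,1,0,0,0,0,0,0]' | grep -E 'pos|rot|width'
python3 -m handwheel '[1,0,0,0,0,-0.3,0,1,0,0,0,0,-0.5,0,1,0,0,0,0,-0.5,0,1,0,0,0,0,-0.5,0,1,0,0,0,0,-0.5,0,1,0,0,0,0,-0.5,0,1,0,0,0,0,-0.5,0,1,0,0,0,0,-0.5,0,1,0,0,0,0,-0.5,0,1,0,0,0,0,-0.5,0,1,0,0,0,0,-0.5,0,1,0,0,0,0,-0.5,0,1,0,0,0,0,-0.5,0,1,0,0,0,0,-0.5,0,1,0,0,0,0,-0.5,0,1,0,0,0,0,-0.5,0,1,0,0,0,0,-0.05,0,1,0,0,0,0,0,0]'
python3 - <<'E'
from h import *
from dish import dish
s=ctrl.get_state();print(s["qpos"]); p=optics.camera("side"); print(dish(p))
T=optics.camera("top")
for n,z in (("bowl_center",190),("bowl_handle",249),("dish_mouth",50)):
  for q in (T,p): print(n,[(np.round(atz(q,l["point"],z)[:2]).tolist(),round(l["confidence"],2)) for l in optics.landmark_of(n,q)[:3]])
E
```

```text
tcp_pos: [420.7, -101.7, 236.4]
tool_rot: [-1.763, -1.76, -0.73]
gripper_width: 15.0
time_s: 55.6
tcp_pos: [419.7, -98.0, 236.5]
tool_rot: [-2.218, -2.224, -0.002]
force: [0.9, 0.2, -3.7]
gripper_width: 14.9
grip_force: 58.7
[-3.86389765e-01 -1.94265150e-01 -1.19052400e-01  1.64638204e+00
  1.48074118e-03  1.18164536e+00]
(array([ 423.53397665, -110.91517811]), array([ 0.4968405 , -0.50193058,  0.79014715, -0.6222953 ]), array([232.5, 275.5, 260.5, 299.5]))
bowl_center [([408.0, -28.0], 0.8)]
bowl_center [([415.0, -55.0], 0.78)]
bowl_handle []
bowl_handle [([421.0, -99.0], 0.87)]
dish_mouth []
dish_mouth [([437.0, -101.0], 0.56)]
```

```bash
python3 -m handwheel '[1,-0.35,0,0,0,0,0,1,-0.71,0,0,0,0,0,1,-0.71,0,0,0,0,0,1,-0.71,0,0,0,0,0,1,-0.71,0,0,0,0,0,1,-0.71,0,0.2,0,0,0,1,-0.71,0,0.2,0,0,0,1,-0.71,0,0.2,0,0,0,1,-0.71,0,0.2,0,0,0,1,-0.71,0,0.2,0,0,0,1,-0.71,0,0,0,0,0,1,-0.71,0,0,0,0,0,1,-0.34,0,0,0,0,0,1,0,0,0,0,0,0]'
python3 - <<'E'
import numpy as np
from scipy.spatial.transform import Rotation as R
def tcp(th,ly,lz):
    t=np.radians(th); f=154*np.cos(t)+34*np.sin(t); u=-154*np.sin(t)+34*np.cos(t)
    a=np.radians(45-th); return np.array([ly-f+18.7*np.sin(a), lz-u-18.7*np.cos(a)])
TH=np.r_[np.linspace(45,70,11),np.linspace(70,117,31)[1:]]
lz=np.interp(TH,[45,70,85,120],[150,110,77,75])
P=[tcp(t,-136,z) for t,z in zip(TH,lz)]
for i in (0,10,20,30,40): print(TH[i],P[i].round(1))
for i in range(len(TH)-1):
    a=np.radians(45-TH[i]); X=np.array([np.cos(a),np.sin(a)]); Z=np.array([np.sin(a),-np.cos(a)]); d=(P[i+1]-P[i])/20
    print("1,%.2f,0,%.2f,0,%.2f,0,"%(d@X,d@Z,-np.radians(TH[i+1]-TH[i])*10),end="\n" if i in(9,24) else "")
E
```

```text
time_s: 57.17
tcp_pos: [420.4, -271.8, 216.4]
tool_rot: [2.223, 2.219, -0.0]
force: [0.6, 0.2, -2.3]
gripper_width: 15.3
grip_force: 58.7
45.0 [-268.9  216.2]
70.0 [-228.5  226.1]
85.66666666666667 [-193.7  213.8]
101.33333333333333 [-154.6  223.4]
117.0 [-114.2  222. ]
1,0.15,0,-0.09,0,-0.44,0,1,0.16,0,-0.09,0,-0.44,0,1,0.17,0,-0.09,0,-0.44,0,1,0.18,0,-0.09,0,-0.44,0,1,0.19,0,-0.09,0,-0.44,0,1,0.19,0,-0.09,0,-0.44,0,1,0.20,0,-0.09,0,-0.44,0,1,0.21,0,-0.10,0,-0.44,0,1,0.22,0,-0.10,0,-0.44,0,1,0.23,0,-0.10,0,-0.44,0,
1,0.17,0,-0.02,0,-0.27,0,1,0.17,0,-0.03,0,-0.27,0,1,0.17,0,-0.03,0,-0.27,0,1,0.18,0,-0.03,0,-0.27,0,1,0.18,0,-0.03,0,-0.27,0,1,0.19,0,-0.04,0,-0.27,0,1,0.19,0,-0.04,0,-0.27,0,1,0.19,0,-0.04,0,-0.27,0,1,0.20,0,-0.04,0,-0.27,0,1,0.16,0,-0.10,0,-0.27,0,1,0.10,0,-0.18,0,-0.27,0,1,0.10,0,-0.18,0,-0.27,0,1,0.10,0,-0.18,0,-0.27,0,1,0.10,0,-0.18,0,-0.27,0,1,0.10,0,-0.18,0,-0.27,0,
1,0.10,0,-0.18,0,-0.27,0,1,0.10,0,-0.18,0,-0.27,0,1,0.10,0,-0.18,0,-0.27,0,1,0.10,0,-0.18,0,-0.27,0,1,0.10,0,-0.18,0,-0.27,0,1,0.10,0,-0.18,0,-0.27,0,1,0.10,0,-0.18,0,-0.27,0,1,0.10,0,-0.18,0,-0.27,0,1,0.10,0,-0.18,0,-0.27,0,1,0.10,0,-0.18,0,-0.27,0,1,0.10,0,-0.18,0,-0.27,0,1,0.10,0,-0.18,0,-0.27,0,1,0.10,0,-0.18,0,-0.27,0,1,0.10,0,-0.18,0,-0.27,0,1,0.10,0,-0.18,0,-0.27,0,
```

```bash
python3 -m handwheel '[1,0.15,0,-0.09,0,-0.44,0,1,0.16,0,-0.09,0,-0.44,0,1,0.17,0,-0.09,0,-0.44,0,1,0.18,0,-0.09,0,-0.44,0,1,0.19,0,-0.09,0,-0.44,0,1,0.19,0,-0.09,0,-0.44,0,1,0.2,0,-0.09,0,-0.44,0,1,0.21,0,-0.1,0,-0.44,0,1,0.22,0,-0.1,0,-0.44,0,1,0.23,0,-0.1,0,-0.44,0,1,0,0,0,0,0,0,1,0,0,0,0,0,0]'
python3 - <<'E'
from h import *
from dish import dish
s=ctrl.get_state();print(s["qpos"]); p=optics.camera("side"); print(dish(p))
T=optics.camera("top")
for n,z in (("bowl_center",130),("bowl_handle",245),("dish_mouth",50),("nut_1_center",110)):
  for q in (T,p): print(n,[(np.round(atz(q,l["point"],z)[:2]).tolist(),round(l["confidence"],2)) for l in optics.landmark_of(n,q)[:8]])
E
```

```text
time_s: 58.17
tcp_pos: [420.4, -228.0, 226.2]
tool_rot: [1.976, 1.982, -0.44]
force: [-0.4, -0.9, -3.3]
gripper_width: 15.1
grip_force: 58.8
[-0.37690334 -0.25520602 -0.25253269  1.40191711 -0.40495253  1.1558561 ]
(array([ 419.69369383, -121.72116412]), array([-0.62758191,  0.6373692 , -2.1595534 ,  1.7783508 ]), array([232.5, 273.5, 265.5, 299.5]))
bowl_center [([447.0, -192.0], 0.89)]
bowl_center [([431.0, -191.0], 0.84)]
bowl_handle [([421.0, -210.0], 0.9)]
bowl_handle [([419.0, -240.0], 0.56)]
dish_mouth []
dish_mouth [([435.0, -117.0], 0.58), ([432.0, -477.0], 0.57)]
nut_1_center []
nut_1_center []
```

```bash
python3 -m handwheel '[1,0.17,0,-0.02,0,-0.27,0,1,0.17,0,-0.03,0,-0.27,0,1,0.17,0,-0.03,0,-0.27,0,1,0.18,0,-0.03,0,-0.27,0,1,0.18,0,-0.03,0,-0.27,0,1,0.19,0,-0.04,0,-0.27,0,1,0.19,0,-0.04,0,-0.27,0,1,0.19,0,-0.04,0,-0.27,0,1,0.2,0,-0.04,0,-0.27,0,1,0.16,0,-0.1,0,-0.27,0,1,0.1,0,-0.18,0,-0.27,0,1,0.1,0,-0.18,0,-0.27,0,1,0.1,0,-0.18,0,-0.27,0,1,0.1,0,-0.18,0,-0.27,0,1,0.1,0,-0.18,0,-0.27,0]'
python3 -m handwheel '[1,0.1,0,-0.18,0,-0.27,0,1,0.1,0,-0.18,0,-0.27,0,1,0.1,0,-0.18,0,-0.27,0,1,0.1,0,-0.18,0,-0.27,0,1,0.1,0,-0.18,0,-0.27,0,1,0.1,0,-0.18,0,-0.27,0,1,0.1,0,-0.18,0,-0.27,0,1,0.1,0,-0.18,0,-0.27,0,1,0.1,0,-0.18,0,-0.27,0,1,0.1,0,-0.18,0,-0.27,0,1,0.1,0,-0.18,0,-0.27,0,1,0.1,0,-0.18,0,-0.27,0,1,0.1,0,-0.18,0,-0.27,0,1,0.1,0,-0.18,0,-0.27,0,1,0.1,0,-0.18,0,-0.27,0,1,0,0,0,0,0,0,1,0,0,0,0,0,0,1,0,0,0,0,0,0,1,0,0,0,0,0,0,1,0,0,0,0,0,0]'
python3 - <<'E'
from h import *
s=ctrl.get_state();print(s["qpos"]); p=optics.camera("side"); T=optics.camera("top")
for n,z in (("bowl_center",140),("dish_mouth",50),("nut_1_center",15)):
  for c,q in (("top",T),("side",p)): print(n,c,[(np.round(l["point"]).tolist(),np.round(atz(q,l["point"],z)[:2]).tolist(),round(l["confidence"],2)) for l in optics.landmark_of(n,q)[:9]])
cv2.imwrite("pics/c14.png",np.hstack([cv2.resize(T["frame"][180:250,280:345],None,fx=6,fy=6,interpolation=2),cv2.resize(p["frame"][235:305,225:290],None,fx=6,fy=6,interpolation=2)])[:,:,::-1])
E
```

```text
time_s: 59.92
tcp_pos: [420.6, -174.6, 219.9]
tool_rot: [1.721, 1.72, -0.772]
force: [-0.7, 0.6, -1.8]
gripper_width: 15.2
grip_force: 59.0
time_s: 61.58
tcp_pos: [420.5, -113.9, 222.4]
tool_rot: [1.443, 1.44, -1.038]
force: [0.9, 0.4, -1.9]
gripper_width: 15.2
grip_force: 59.1
[ 0.2688711   0.15867472 -0.28677212  1.79833141 -1.15461399  2.28969296]
bowl_center top [([192.0, 331.0], [433.0, -137.0], 0.73), ([201.0, 402.0], [346.0, -391.0], 0.5)]
bowl_center side [([258.0, 254.0], [420.0, -147.0], 0.65)]
dish_mouth top [([194.0, 332.0], [488.0, -169.0], 0.54)]
dish_mouth side [([271.0, 256.0], [431.0, -95.0], 0.77)]
nut_1_center top []
nut_1_center side []
```

```bash
python3 -m handwheel '[1,0,0,0,0,-0.5,0,1,0,0,0,0,0.5,0,1,0,0,0,0,-0.5,0,1,0,0,0,0,0.5,0,1,0,0,0,0,0,0,1,0,0,0,0,0,0]' | grep -E 'pos|force:'
cat > brown.py <<'E'
from h import *
def brown(c):
    p=optics.camera(c); im=p["frame"].astype(int); r,g,b=im[...,0],im[...,1],im[...,2]
    m=((r-b>28)&(r-g>8)&(r>60)&(r<235)&(g>b-5)).astype(np.uint8)
    box={"top":(180,250,280,420),"side":(215,384,222,380)}[c]; w=np.zeros_like(m); w[box[0]:box[1],box[2]:box[3]]=1
    n,l,st,ce=cv2.connectedComponentsWithStats(m*w)
    print(c,[(int(a),np.round(x[::-1],1).tolist(),np.round(atz(p,x[::-1],15)[:2]).tolist()) for a,x in zip(st[1:,4],ce[1:]) if a>=3])
    L=optics.landmark_of("nut_1_center",p); print("  net nuts",[(np.round(l["point"]).tolist(),np.round(atz(p,l["point"],15)[:2]).tolist(),round(l["confidence"],2)) for l in L])
    return p
if __name__=="__main__":
    for c in ("top","side"): brown(c)
E
python3 brown.py
```

```text
tcp_pos: [420.7, -113.7, 222.4]
force: [1.6, -0.1, -1.8]
grip_force: 58.9
top [(84, [201.1, 401.2], [432.0, -453.0]), (79, [231.7, 325.2], [338.0, -103.0])]
  net nuts []
side [(60, [221.0, 237.2], [385.0, 256.0]), (21, [220.8, 266.1], [496.0, 254.0]), (42, [275.7, 253.1], [424.0, -76.0]), (16, [276.8, 266.6], [467.0, -82.0]), (15, [277.6, 241.6], [386.0, -84.0]), (15, [283.6, 251.6], [416.0, -115.0]), (165, [312.9, 320.4], [611.0, -256.0]), (24, [311.3, 292.8], [530.0, -246.0]), (12, [312.5, 296.4], [540.0, -251.0]), (6, [316.5, 331.0], [639.0, -272.0]), (16, [325.1, 298.8], [540.0, -303.0]), (213, [365.9, 265.0], [430.0, -446.0])]
  net nuts []
```

Brown blobs now lie in the dish (side view, rows 275–284, cols 241–267). Raising the bowl, turning it back and going over the mat.

```bash
python3 -m handwheel '[1,-0.476,0,-0.155,0,0,0,1,-0.476,0,-0.155,0,0,0,1,-0.476,0,-0.155,0,0,0,1,-0.476,0,-0.155,0,0,0,1,-0.476,0,-0.155,0,0,0,1,-0.476,0,-0.155,0,0,0,1,0,0,0,0,0,0]' | grep -E 'pos|force:'
python3 -m handwheel '[1,0,0,0,0,0.4,0,1,0,0,0,0,0.79,0,1,0,0,0,0,0.79,0,1,0,0,0,0,0.79,0,1,0,0,0,0,0.79,0,1,0,0,0,0,0.79,0,1,0,0,0,0,0.79,0,1,0,0,0,0,0.79,0,1,0,0,0,0,0.79,0,1,0,0,0,0,0.79,0,1,0,0,0,0,0.79,0,1,0,0,0,0,0.79,0,1,0,0,0,0,0.79,0,1,0,0,0,0,0.79,0,1,0,0,0,0,0.79,0,1,0,0,0,0,0.79,0,1,0,0,0,0,0.3,0,1,0,0,0,0,0,0,1,0,0,0,0,0,0]'
python3 - <<'E'
from h import *
s=ctrl.get_state();print(s["qpos"]);print(R.from_rotvec(s['tool_rot']).as_matrix().round(2))
E
python3 brown.py
```

```text
tcp_pos: [421.2, -113.9, 284.7]
force: [-0.3, 0.4, -1.4]
grip_force: 58.9
time_s: 64.85
tcp_pos: [419.7, -114.7, 281.3]
tool_rot: [-2.22, -2.217, -0.002]
force: [-0.9, -0.3, -1.4]
gripper_width: 15.1
grip_force: 58.6
[-4.23292863e-01 -1.61618232e-01 -7.80422824e-04  1.73513460e+00
  2.79135037e-03  1.14894377e+00]
[[ 0.  1. -0.]
 [ 1. -0.  0.]
 [ 0. -0. -1.]]
top [(84, [201.1, 401.2], [432.0, -453.0])]
  net nuts [([178.0, 352.0], [587.0, -287.0], 0.28)]
side [(31, [220.2, 233.9], [373.0, 262.0]), (29, [219.2, 243.2], [409.0, 268.0]), (33, [218.8, 265.2], [494.0, 269.0]), (71, [274.6, 253.2], [425.0, -70.0]), (16, [276.8, 266.6], [467.0, -82.0]), (15, [277.6, 241.6], [386.0, -84.0]), (16, [283.5, 251.5], [416.0, -114.0]), (3, [303.3, 317.7], [610.0, -215.0]), (8, [308.2, 292.6], [532.0, -233.0]), (4, [305.5, 297.2], [547.0, -222.0]), (3, [307.0, 325.0], [630.0, -231.0]), (8, [312.5, 296.1], [539.0, -251.0]), (4, [312.5, 311.0], [583.0, -253.0]), (20, [323.2, 296.8], [535.0, -295.0]), (3, [318.0, 309.0], [574.0, -276.0]), (38, [325.5, 322.0], [606.0, -308.0]), (213, [366.0, 265.1], [430.0, -446.0])]
  net nuts [([273.0, 248.0], [407.0, -62.0], 0.57)]
```

```bash
python3 -m handwheel '[1,-0.4,0.02,0,0,0,0,1,-0.83,0.04,0,0,0,0,1,-0.83,0.04,0,0,0,0,1,-0.83,0.04,0,0,0,0,1,-0.83,0.04,0,0,0,0,1,-0.83,0.04,0,0,0,0,1,-0.83,0.04,0,0,0,0,1,-0.83,0.04,0,0,0,0,1,-0.83,0.04,0,0,0,0,1,-0.83,0.04,0,0,0,0,1,-0.83,0.04,0,0,0,0,1,-0.83,0.04,0,0,0,0,1,-0.83,0.04,0,0,0,0,1,-0.83,0,0,0,0,0,1,-0.4,0,0,0,0,0,1,0,0,0,0,0,0]' | grep -E pos
python3 -m handwheel '[1,0,0,0,0,0.3,0,1,0,0,0,0,0.65,0,1,0,0,0,0,0.65,0,1,0,0,0,0,0.65,0,1,0,0,0,0,0.65,0,1,0,0,0,0,0.65,0,1,0,0,0,0,0.65,0,1,0,0,0,0,0.65,0,1,0,0,0,0,0.65,0,1,0,0,0,0,0.65,0,1,0,0,0,0,0.65,0,1,0,0,0,0,0.65,0,1,0,0,0,0,0.4,0,1,0,0,0,0,0,0,1,0,0,0,0,0,0]'
python3 - <<'E'
from h import *
s=ctrl.get_state();print(s["qpos"],s["tcp_pos"]);M=R.from_rotvec(s['tool_rot']).as_matrix();print(M.round(3), np.degrees(np.arctan2(M[1,2],-M[2,2])))
E
```

```text
tcp_pos: [430.1, -347.5, 279.9]
time_s: 67.63
tcp_pos: [422.0, -325.7, 253.6]
tool_rot: [-1.79, -1.776, -0.732]
force: [0.5, -0.7, -1.3]
gripper_width: 15.2
grip_force: 58.8
[-1.01609887  0.69660826  0.74913587  2.29360036  0.3913382   0.4250747 ] [ 421.96835234 -325.6869331   253.58399019]
[[-0.     1.     0.022]
 [ 0.725 -0.015  0.689]
 [ 0.689  0.016 -0.724]] 43.56627365386273
```

The pose ran into the q4 limit at this tilt. I'll yaw the bowl by −60° so the wrist stays nearer the robot, then set it down.

```bash
python3 -m handwheel '[1,0.43,-0.37,0.41,0,0,0,1,0.43,-0.37,0.41,0,0,0,1,0.43,-0.37,0.41,0,0,0,1,0,0,0,-0.4,0,0.4,1,0,0,0,-0.74,0,0.74,1,0,0,0,-0.74,0,0.74,1,0,0,0,-0.74,0,0.74,1,0,0,0,-0.74,0,0.74,1,0,0,0,-0.74,0,0.74,1,0,0,0,-0.74,0,0.74,1,0,0,0,-0.74,0,0.74,1,0,0,0,-0.74,0,0.74,1,0,0,0,-0.74,0,0.74,1,0,0,0,-0.35,0,0.35,1,0,0,0,0,0,0,1,0,0,0,0,0,0]'
cat > plan.py <<'E'
from h import *
s=ctrl.get_state();print(s["qpos"].round(2),s["tcp_pos"].round(1));M=R.from_rotvec(s['tool_rot'])
G=R.from_matrix([[0,1,0],[.70711,0,.70711],[.70711,0,-.70711]])
T=R.from_euler("z",-60,degrees=True)*G
print("turn to target, tool units",((M.inv()*T).as_rotvec()*10).round(2))
tgt=np.array([365,-315,None],dtype=object)
d=np.array([364-s["tcp_pos"][0],-316-s["tcp_pos"][1],0.]); print("xy shift tool units after turn",(T.inv().apply(d)/20).round(3)); print("20mm down:",T.inv().apply([0,0,-1]).round(3))
E
python3 plan.py
```

```text
time_s: 68.97
tcp_pos: [400.2, -289.5, 255.5]
tool_rot: [-2.667, -0.715, -1.12]
force: [-0.4, 0.0, -1.6]
gripper_width: 15.0
grip_force: 59.1
[-1.25 -0.13 -0.21  1.64  0.78  1.31] [ 400.2 -289.5  255.5]
turn to target, tool units [ 0.34 -0.    0.15]
xy shift tool units after turn [-1.578  0.242 -1.578]
20mm down: [-0.707  0.     0.707]
```

```bash
python3 -m handwheel '[1,0,0,0,0.34,0,0.15,1,-0.395,0.06,-0.395,0,0,0,1,-0.395,0.06,-0.395,0,0,0,1,-0.395,0.06,-0.395,0,0,0,1,-0.395,0.06,-0.395,0,0,0,1,-0.566,0,0.566,0,0,0,1,-0.566,0,0.566,0,0,0,1,-0.566,0,0.566,0,0,0,1,-0.566,0,0.566,0,0,0,1,-0.566,0,0.566,0,0,0,1,-0.566,0,0.566,0,0,0,1,0,0,0,0,0,0]'; python3 plan.py; python3 brown.py | grep -v net
python3 - <<'E'
from h import *
ps=both(["bowl_center","bowl_handle","lid_chute","upper_blade_center","lower_blade_center"])
E
```

```text
time_s: 69.97
tcp_pos: [363.4, -314.8, 154.5]
tool_rot: [-2.633, -0.7, -1.089]
force: [0.3, 0.9, -1.8]
gripper_width: 15.2
grip_force: 59.1
[-1.34  0.   -0.3   1.56  0.74  1.17] [ 363.4 -314.8  154.5]
turn to target, tool units [-0.07 -0.01 -0.07]
xy shift tool units after turn [-0.002  0.066 -0.002]
20mm down: [-0.707  0.     0.707]
top [(29, [229.8, 337.8], [338.0, -154.0]), (9, [237.8, 282.1], [339.0, 70.0])]
side [(122, [221.2, 248.3], [427.0, 253.0]), (31, [274.1, 252.3], [422.0, -67.0]), (7, [274.6, 258.3], [441.0, -70.0]), (12, [303.8, 311.7], [592.0, -216.0]), (48, [307.2, 321.7], [620.0, -232.0]), (33, [318.4, 295.2], [533.0, -276.0]), (3, [305.0, 297.3], [548.0, -219.0]), (7, [312.0, 296.0], [539.0, -249.0]), (3, [313.0, 311.0], [583.0, -255.0]), (43, [325.0, 322.5], [608.0, -306.0]), (212, [366.0, 265.0], [430.0, -446.0])]
bowl_center {'top': [], 'side': [([281.0, 263.0], 0.83)]} 
bowl_handle {'top': [], 'side': [([290.0, 235.0], 0.61)]} 
lid_chute {'top': [([228.0, 113.0], 0.84), ([217.0, 182.0], 0.6)], 'side': [([165.0, 258.0], 0.86), ([193.0, 258.0], 0.79), ([311.0, 306.0], 0.72)]} [497.7 726.   17.5] err 8.2
upper_blade_center {'top': [], 'side': [([364.0, 263.0], 0.6)]} 
lower_blade_center {'top': [], 'side': [([343.0, 308.0], 0.95)]}
```

```bash
python3 -m handwheel '[1,-0.566,0,0.566,0,0,0,1,-0.566,0,0.566,0,0,0,1,-0.566,0,0.566,0,0,0,1,-0.566,0,0.566,0,0,0,1,-0.35,0,0.35,0,0,0,1,-0.28,0,0.28,0,0,0,1,-0.28,0,0.28,0,0,0,1,-0.2,0,0.2,0,0,0,1,-0.2,0,0.2,0,0,0,1,-0.14,0,0.14,0,0,0,1,0,0,0,0,0,0]'; python3 plan.py
```

```text
time_s: 71.68
tcp_pos: [363.7, -315.2, 51.8]
tool_rot: [-2.637, -0.7, -1.093]
force: [-0.5, 0.5, -1.7]
gripper_width: 14.7
grip_force: 59.1
[-1.34  0.09 -0.42  1.34  0.75  1.17] [ 363.7 -315.2   51.8]
turn to target, tool units [-0.02 -0.02 -0.05]
xy shift tool units after turn [-0.004  0.041 -0.004]
20mm down: [-0.707  0.     0.707]
```

```bash
for k in 1; do python3 -m handwheel '[1,-0.14,0,0.14,0,0,0,1,-0.07,0,0.07,0,0,0,1,0,0,0,0,0,0]' | grep -E 'pos|force:'; python3 -m handwheel '[1,-0.07,0,0.07,0,0,0,1,0,0,0,0,0,0]'| grep -E 'pos|force:'; python3 -m handwheel '[1,-0.05,0,0.05,0,0,0,1,0,0,0,0,0,0]'| grep -E 'pos|force:';  done
```

```text
tcp_pos: [363.8, -315.4, 46.3]
force: [-0.0, -0.8, -2.5]
grip_force: 59.2
tcp_pos: [363.8, -315.5, 44.4]
force: [0.4, 0.8, -2.9]
grip_force: 59.1
tcp_pos: [363.8, -315.5, 43.0]
force: [0.1, 0.4, -1.7]
grip_force: 59.1
```

```bash
python3 -m handwheel '[1,-0.06,0,0.06,0,0,0,1,0,0,0,0,0,0]' | grep -E 'pos|force:'; python3 -m handwheel '[1,-0.06,0,0.06,0,0,0,1,0,0,0,0,0,0]'| grep -E 'pos|force:'
```

```text
tcp_pos: [363.7, -315.4, 41.2]
force: [-0.9, -0.7, -2.3]
grip_force: 59.1
tcp_pos: [364.3, -315.7, 40.8]
force: [-1.8, 0.2, 3.4]
grip_force: 59.6
```

```bash
python3 -m handwheel '[0.5,0,0,0,0,0,0,0.2,0,0,0,0,0,0,-0.1,0,0,0,0,0,0,-0.3,0,0,0,0,0,0,-0.3,0,0,0,0,0,0,-0.3,0,0,0,0,0,0]' | grep -E 'force:|width'; python3 -m handwheel '[-0.3,0,0,-0.3,0,0,0,-0.3,0,0,-0.6,0,0,0,-0.3,0,0,-0.8,0,0,0,-0.3,0,0,-0.8,0,0,0,-0.3,0,0,-0.8,0,0,0,-0.3,0,0,-0.8,0,0,0,-0.3,0.3,0,-0.8,0,0,0,-0.3,0.6,0,-0.8,0,0,0,-0.3,0.6,0,-0.6,0,0,0,-0.3,0.6,0,-0.6,0,0,0,-0.3,0,0,0,0,0,0]'
python3 - <<'E'
from h import *
from dish import dish
p=optics.camera("side");T=optics.camera("top");print(dish(p)[:2])
for n,z in (("bowl_center",47),("bowl_handle",54),("lid_chute",38),("upper_blade_center",17),("lower_blade_center",38),("dish_mouth",50),("nut_1_center",15)):
  for c,q in (("top",T),("side",p)): print(n,c,[(np.round(atz(q,l["point"],z)[:2]).tolist(),round(l["confidence"],2)) for l in optics.landmark_of(n,q)[:8]])
E
python3 brown.py | grep -v net
```

```text
force: [0.4, 0.2, -1.0]
gripper_width: 55.6
grip_force: 0.0
time_s: 74.02
tcp_pos: [305.2, -351.9, 170.6]
tool_rot: [-2.642, -0.704, -1.096]
force: [-0.4, 0.2, 0.8]
gripper_width: 55.8
grip_force: 0.0
(array([ 425.85645915, -100.22528723]), array([ 0.12758947, -0.12486632, -1.20477954,  1.04493797]))
bowl_center top []
bowl_center side [([447.0, -279.0], 0.94), ([404.0, -104.0], 0.37)]
bowl_handle top [([362.0, -309.0], 0.54)]
bowl_handle side [([356.0, -314.0], 0.8)]
lid_chute top [([474.0, 445.0], 0.77), ([485.0, 723.0], 0.67)]
lid_chute side [([480.0, 441.0], 0.79), ([571.0, -280.0], 0.76), ([482.0, 728.0], 0.66), ([430.0, 222.0], 0.48), ([436.0, -107.0], 0.39)]
upper_blade_center top []
upper_blade_center side [([439.0, -455.0], 0.78)]
lower_blade_center top []
lower_blade_center side [([543.0, -392.0], 0.6)]
dish_mouth top []
dish_mouth side [([433.0, -102.0], 0.76)]
nut_1_center top []
nut_1_center side [([408.0, -59.0], 0.52)]
top [(11, [229.3, 342.3], [338.0, -173.0]), (22, [237.3, 285.6], [338.0, 56.0])]
side [(119, [221.1, 249.3], [431.0, 254.0]), (70, [274.7, 253.3], [425.0, -70.0]), (16, [276.8, 266.6], [467.0, -82.0]), (15, [277.6, 241.6], [386.0, -84.0]), (15, [283.4, 251.4], [416.0, -114.0]), (101, [307.3, 319.8], [614.0, -232.0]), (90, [320.2, 309.3], [573.0, -285.0]), (12, [311.5, 313.1], [590.0, -249.0]), (3, [314.7, 324.0], [620.0, -264.0]), (3, [317.7, 298.0], [542.0, -273.0]), (213, [366.0, 265.0], [430.0, -446.0])]
```

```bash
python3 -m handwheel '[-0.3,0.4,0,-0.4,0,0,0,-0.3,0.4,0,-0.4,0,0,0,-0.3,0.4,0,-0.4,0,0,0,-0.3,0,0,0,0,0,0,-0.3,0,0,0,0,0,0]' | grep -E 'pos|force:'
python3 - <<'E'
from h import *
p=optics.camera("side"); c=proj(p,[433,-275,21]); print("bowl floor px",np.round(c))
im=p["frame"].astype(int); d=im[...,0]-im[...,2]
r,q=int(c[0]),int(c[1]); print(d[r-16:r+12:2,q-18:q+19:2])
r,q=275,253; print("dish",d[r-5:r+14:1,q-16:q+17:2])
E
```

```text
tcp_pos: [305.1, -350.9, 202.2]
force: [-0.2, 0.3, -0.0]
grip_force: 0.0
bowl floor px [318. 261.]
[[-14   4   6  10   9  11   9  10  11  12  13  15  14  14  17  17  18  21
   21]
 [-10  -3  11  13  14  17  18  18  19  18  20  19  21  17  19  20  21  20
   20]
 [ 13   8  16  16  18  17  18  20  19  18  20  19  16  18  15  14  12  11
   14]
 [  5  11  10  12  12  10   8   8  -2  -3  -4  -4   5  11  20  20  22  19
   18]
 [ 16  16  14  13  18   6  -4  -4  -2  -2  -3  -2  -3  -3  -3   0  13  16
   15]
 [ 15  12  12  14  -1  -5  -3  -3  -2  -2   3   3  -2  -3  -3  -2  -2  11
   14]
 [ 11   7   8   5   1   2  -4  -2  -3   0  17  18   1  -3  -1  -5  -2  -2
   16]
 [ 11  13  13  -1   0   0   3   3  -1  -3   1   1  -5  -3  -2   4   1   1
    2]
 [  7  -3   5   0   3   1   3   2   1   4  16  17   4   2   2   3   1   2
    1]
 [ 18  16   7   1   2   1   1   3   2   2  12  13   3   0   3   1   0   1
    0]
 [ 16  14  15   1   1   2   1   3   2   2   1   1   2   1   2   1   1   2
   -1]
 [ 17  16  15  11   1   0   1   3   2   3   2   1   2   3   1   4   1   2
    6]
 [ 14  13   7   9   7   1   2
[... 788 characters left out ...]
 59  42 -86 -82 -85 -79 -10 -65 -85 -80 -89 -89   4  13 -44]
 [-55 -54   4 -12 -82 -81 -82 -89 -74 -91 -90 -90 -87 -88 -62 -56 -72]
 [-67 -84 -60 -61 -81 -80 -83 -24 -58 -89 -87 -88 -87 -87 -90 -90 -86]
 [-48 -80 -82 -81 -80 -81 -65 112  56 -92 -86 -87 -87 -86 -87 -89 -90]
 [-19 -70 -82 -79 -79 -81 -36  97  94 -93 -87 -88 -88 -87 -87 -89 -87]
 [-21 -32 -74 -79 -80 -83 -35  72  66 -92 -87 -88 -87 -90 -89 -91 -74]
 [-24 -22 -45 -74 -80 -82 -66  66  27 -90 -89 -88 -89 -90 -91 -82 -39]
 [-24 -24 -23 -44 -66 -78 -76   8 -36 -91 -86 -72 -71 -67 -64 -39 -28]
 [-21 -25 -24 -24 -29 -55 -74 -55 -86 -70 -47 -37 -37 -29  -9  -9 -13]
 [-24 -24 -24 -24 -26 -21 -30 -44 -40 -34  -5  -1  12  10   8   5  -7]]
```

The bowl floor shows only its spindle. The dish holds the nuts and every part rests on the mat, so I'm handing in.

```bash
python3 -c "
from bench import ctrl
print(ctrl.job_done())"
```

```text
the job is handed in; nothing more can be done
None
```

Job handed in at about 75 s with no verdict returned: this start had no pusher, the lid, both blades and the emptied bowl rest apart on the mat, and all the hazelnuts I could see (about seven) are in the upright dish.

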